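Power up and raise the splicing bench's work light

ROBOT

A 6-joint arm with a two-finger parallel gripper is mounted at the origin on the work surface. World frame = base frame: x ahead of the robot, y to its left, z up, the work surface at z = 0. Lengths are in m, angles in rad, forces in N, time in s.
With the tool pointing down it reaches from about 0.35 to 0.85 m from the base axis. Payload 8.1 kg.
Tool frame: the origin (TCP) lies between the finger pads; the fingertips stand 11 mm ahead of it and the grasp point (between the pads) lies 8 mm behind it (tips_ahead is the z of the fingertips in the tool frame, in m); z points along the fingers, y is the line along which they close (so a half turn about z gives the same grasp; the last joint's range is limited). The gripper opens to 93 mm and grips with 3 to 60 N. Pads are 15 mm wide; open, the fingers measure 128 mm over their backs; the gripper's body (75 mm by 188 mm) begins 65 mm behind the grasp point.
Start: joints at [1.219, 0.13, 1.488, -0, 1.523, -0.085], TCP at [0.158, 0.579, 0.191] pointing down, gripper open.
Joint ranges: [-2.96, 2.96], [-0.89, 2.26], [0.02, 2.5], [-1.34, 4.48], [0, 2.73], [-2.66, 2.66]. Speed limits (rad/s): [2.39, 2.39, 2.79, 3.14, 3.14, 3.14].

INTERFACE

Orientations are given as a rotation vector (axis times angle).
In Python, from plant import read_state, read_camera, close_job, tips_ahead gives the robot as it stands. The module is installed in compiled form; this text tells all that it offers.
- The arm moves only by the tool move_arm, never from a script. Its argument "plan" is a list of rows, each a list of 7 numbers: the turn, a rotation vector about the tool's x, y, z in units of 6 degrees (1.0 is 6 degrees), then the shift along the tool's x, y, z in units of 25 mm (1.0 is 25 mm), then the finger opening in mm, from 0 to 93. A call has exactly 10 rows; each row shifts and turns the commanded pose from where the row before left it, along the tool's axes as they then stand; what a row does not reach is not made up. A row lasts 1/10 s, in which the tool goes at most 50 mm and 8.59 degrees, less where a joint would pass 70% of its speed; a pose out of reach is approached as far as the arm can. A call is refused whole if a number of a shift passes 1 or a number of a turn 1, either way. A call with a gripper value outside its range is refused whole. The fingers move at their own pace and stop on an object; "force" is the grip in N (left out, the last holds). Time passes only in rows, so rows that do not move let the fingers close, or fill a call up. It gives the time, the measured TCP pose, the force, the opening and the grip force at its end, in the units of the state.
- read_state(): the state, without advancing time (a new reading comes with each control period).
- read_camera(name): name is "side" or "top"; returns a dict with "frame" (420x560x3 uint8, red, green, blue), "z_map" (420x560 float32, m along the optical axis (not along the pixel's ray), 0 where there is no reading), "fx", "fy", "cx", "cy" (pixels), "rvec" (rotation vector, rad) and "tvec" (3), from world to camera coordinates, as OpenCV has them. Camera axes: x right, y down, z forward; pixel columns grow to the right and rows downward; lengths in m; the calibration is good to about 2 mm. A picture is of the moment at which its call begins.
- close_job(): hands the job in; it is judged then, once.
The state is a dict: "t": time; "q": joint angles; "dq": joint speeds; "joint_torque": joint torques, N m; "tool_pos": TCP position; "orientation": TCP orientation; "force": force on the tool from outside, world axes, zero at the start; "wrist_torque": the same for the moment, N m; "opening": finger opening in m; "gripper_force": force on a finger pad.
Only numpy, scipy, OpenCV 4.12 (cv2) and the standard library are available. Lean on these libraries where they do the work, as an engineer would, in place of code of your own. Each camera call takes 0.05 s, during which the arm holds its last target. There are 200 camera calls.

TASK

Get the yellow battery work light ready for splicing: first switch it off at its toggle, then pinch the cover's two tabs, lift the battery cover off, lay every battery pack that is out on the bench into a bay of its own, flat on the floor with its orange contact end towards the mast, and clip the cover back on. Press in the mast's red snap button and slide the tube up, hole by hole, until the button pops out through the tube's lowest hole, so that the head stands at its highest setting. Switch the light on only with the cover clipped on again, and leave the other equipment on the bench where it is.

Things in the scene. Friction and masses are not known exactly. Their poses are not given: they have to be found in the camera images.
- lamp: Work light's base, fixed: black plate 190 (x) x 250 (y) x 8 mm (y -118 to +132). Origin under the battery compartment's middle; z up, +y to the mast, x along the row of bays. Compartment: yellow walls to z 46, floor z 8, 88 mm inside along y; end lips (z 40 to 46) leave a 166 mm opening along x. Toggle pivot at (0, -84, 46) in a yellow housing 110 x 58 mm, 46 high.
- mast_foot (a point): The mast's axis at bench level, (0, 100, 0) mm from the lamp's origin, same axes. The inner post (21 mm square) is fixed; the outer tube slides up on it.
- lamp_bay1 (a point): Bay 1: where the centre of a pack lies when home (11 mm above the bay's floor). Bays run along lamp y, 47 mm apart in x. Low cheeks (12 mm high, 27 mm apart) hold only the last 13 mm at each end; the middle 62 mm is free for fingers, with 25 mm free either side of a pack. End play 4 mm each way.
- lamp_bay2 (a point): Bay 2: where the centre of a pack lies when home (11 mm above the bay's floor). Bays run along lamp y, 47 mm apart in x. Low cheeks (12 mm high, 27 mm apart) hold only the last 13 mm at each end; the middle 62 mm is free for fingers, with 25 mm free either side of a pack. End play 4 mm each way.
- lamp_bay3 (a point): Bay 3: where the centre of a pack lies when home (11 mm above the bay's floor). Bays run along lamp y, 47 mm apart in x. Low cheeks (12 mm high, 27 mm apart) hold only the last 13 mm at each end; the middle 62 mm is free for fingers, with 25 mm free either side of a pack. End play 4 mm each way.
- cover_grip (a point): Battery cover (loose, yellow plate 195 x 104 x 4 mm, about 180 g, lies on the rim). Point on its centre line 16 mm above the plate's underside, between two black tabs; x from tab to tab. Home: 62 mm above the lamp's origin. Skirts reach 13 mm below the plate's underside (it stands on them on the bench) and enter the opening with 2.5 mm play. Goes back either way round: pinch, lower, let go.
- tab_a (a joint): Inward travel of the cover's tab on its +x side: 0 = bolt out (under the lip when home), 0.007 m = drawn in. Spring 2.5 to 4.3 N. Tabs are upright, outer faces 52 mm apart (38 mm when pinched fully), 24 mm wide, reaching from 4 to 26 mm above the plate's underside. Pinching both frees the cover, which then lifts off between the fingers.
- tab_b (a joint): The same for the tab on the cover's -x side.
- pack1_mid (a point): Battery pack 1 of two or three (blue square bar 22 x 22 x 80 mm, about 90 g; orange band and brass contact at its +y end, grey label on its +z face). This point: its centre; y along the bar to the contact.
- pack2_mid (a point): Battery pack 2 of two or three (blue square bar 22 x 22 x 80 mm, about 90 g; orange band and brass contact at its +y end, grey label on its +z face). This point: its centre; y along the bar to the contact.
- pack3_mid (a point): Battery pack 3 of two or three (blue square bar 22 x 22 x 80 mm, about 90 g; orange band and brass contact at its +y end, grey label on its +z face). This point: its centre; y along the bar to the contact.
- pack1_contact (a point): Centre of pack 1's contact end face, 40 mm from its centre.
- pack2_contact (a point): Centre of pack 2's contact end face, 40 mm from its centre.
- pack3_contact (a point): Centre of pack 3's contact end face, 40 mm from its centre.
- toggle (a joint): Angle of the red toggle: +0.42 rad = on (leans to lamp +x, where a white bar is marked), -0.42 = off (leans to lamp -x, white ring). It hinges about lamp y and snaps over past upright; about 2 N at the tip.
- toggle_tip (a point): Tip of the toggle, 34 mm from its pivot; paddle 8 x 14 mm and 12 mm high below the tip, on a 9 mm stem.
- mast_tube (a joint): Height of the mast's outer tube: 0 = button in the uppermost of its three holes (head lowest), 0.030 m = middle hole, 0.060 m = lowest hole (head highest). With the button flush some 12 N upward starts it (3 N weight, 3 N friction, the rest eases the button under the hole's edge). Between holes it stays or sinks slowly. The button pops out by itself at the next hole.
- tube_top (a point): Centre of the outer tube's top end. The tube is 26 mm square, 112 mm long, with holes 22, 52 and 82 mm below the top on its lamp +x face. From its top an arm runs to lamp +y and carries a flat black LED panel 150 (x) x 72 (y) mm, 14 mm thick, centred 106 mm from the mast; nothing rises more than 1 mm above this point.
- snap_button (a joint): Inward travel of the snap button: 0 = popped out through a hole, locked; 0.0055 m = flush with the tube's face (the tube slides when it is flush or deeper); about 0.0075 m = trapped inside between holes. Spring 3 to 6 N.
- button_face (a point): Tip of the red domed snap button (10 mm across) on the fixed inner post, 150 mm above the bench, pointing to lamp +x; popped out it stands 5.5 mm proud of the tube's face, 18.5 mm from the mast's axis. It stays at this height while the tube slides past it. Pinching the tube across lamp x with one finger over the button presses it flush.
- splicer: Fusion splicer, black and bronze case 156 x 136 x 120 mm, standing on the bench (origin under its centre); not to be moved.
- power_meter: Grey-blue handheld optical power meter 160 x 75 x 40 mm, standing on the bench (origin under its centre); not to be moved.
- dispenser: White alcohol dispenser bottle with clear lid, 54 mm across, 90 mm high, standing on the bench (origin under its centre); not to be moved.

How it is judged:
By the outcome, as a careful person would: the job done as asked, in the order asked, and still so for the second after the job is handed in, with the robot touching nothing.
Of pack1, pack2, pack3 only 2 to 3 are there at a start; the rules pass over those that are not, and their reading is None.
At some moment in a run one of pack1, pack2, pack3 may be knocked a few centimetres aside while the robot is not near it.
Once in a run the grip may slacken for a moment while it holds something.
It also fails if it takes over 200 s, if anything falls off the work surface, if the arm or the gripper's body presses on something with over 40 N, if the wrist force passes 120 N, or if a joint passes its speed limit or range.

## Working session

There is one attempt and no reset: what is moved stays moved. The work goes in short steps, Python scripts to look and compute and a tool call to move; the robot and the scene stay as the last step left them, time stands still between calls to the robot, and variables do not carry over. Pictures are saved under pics/ and viewed, at most 14 in all, crops included, and the job is handed in when it is done.

Besides the shell and the picture viewer there is one more tool, called after "Request:" by a JSON object that holds its "api" and its "payload". move_arm: Moves the arm, as the interface text tells. Its arguments: {"type":"object","properties":{"plan":{"type":"array","items":{"type":"array","items":{"type":"number"}}},"force":{"type":"number"}},"required":["plan"]}

```bash
mkdir -p pics; cat > h.py <<'E'
import numpy as np, cv2
from scipy.spatial.transform import Rotation as R
from plant import read_state, read_camera, close_job, tips_ahead
def cloud(c):
    z=c['z_map']; v,u=np.mgrid[:z.shape[0],:z.shape[1]]
    P=np.stack([(u-c['cx'])/c['fx']*z,(v-c['cy'])/c['fy']*z,z],-1)
    M=R.from_rotvec(np.ravel(c['rvec'])).as_matrix()
    W=(P-np.ravel(c['tvec']))@M
    W[z==0]=np.nan
    return W
def save(c,n,crop=None,s=1):
    f=c['frame'][:,:,::-1]
    if crop: f=f[crop[1]:crop[3],crop[0]:crop[2]]
    cv2.imwrite('pics/'+n,cv2.resize(f,None,fx=s,fy=s,interpolation=cv2.INTER_CUBIC))
E
python3 - <<'E'
from h import *
import pickle
s=read_state(); print({k:np.round(v,3) for k,v in s.items()}, tips_ahead)
for n in('top','side'):
    c=read_camera(n); save(c,n+'0.png'); pickle.dump(c,open(n+'0.pkl','wb'))
    M=R.from_rotvec(np.ravel(c['rvec'])).as_matrix(); print(n,-M.T@np.ravel(c['tvec']),M[2],c['fx'])
E
```

```text
{'t': np.float64(0.0), 'q': array([ 1.219,  0.131,  1.489, -0.   ,  1.523, -0.085]), 'dq': array([ 0.   ,  0.001, -0.001,  0.   , -0.001, -0.   ]), 'joint_torque': array([ 2.0000e-03, -5.5985e+01, -4.9177e+01,  7.7000e-02,  3.5000e-02,
       -0.0000e+00]), 'tool_pos': array([0.158, 0.578, 0.19 ]), 'orientation': array([-4.180e-01, -3.113e+00,  3.000e-03]), 'force': array([-0.235, -1.16 , -0.193]), 'wrist_torque': array([ 0.002, -0.011, -0.004]), 'gripper_force': np.float64(0.0), 'opening': np.float64(0.093)} 0.011
top [0.3692174  0.07895195 1.54200549] [ 0.16109047  0.00119163 -0.98693892] 456.0051421116333
side [ 0.18187198 -0.81315532  0.68908624] [ 0.3586356   0.78853813 -0.49958795] 387.8483245997786
```

View pics/top0.png

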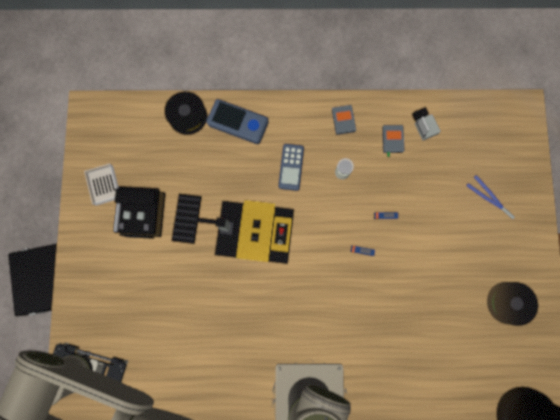

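View pics/side0.png

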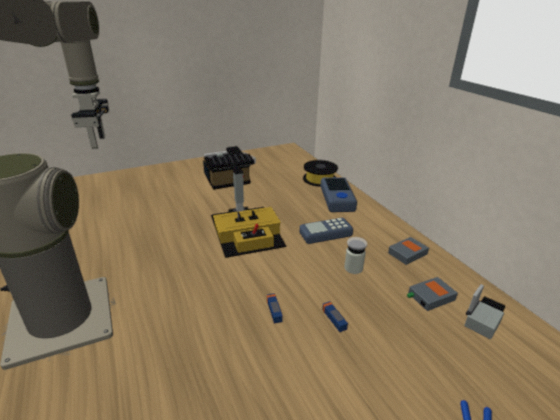

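The top view shows the lamp at about (255,230), with the mast to the left at (222,225) and the toggle at (282,232). Two packs lie at (386,215) and (363,250), orange ends to the left. The side view shows the same two packs, and the toggle stands upright in its housing at (257,228).

```bash
cat > loc.py <<'E'
from h import *
def rect(p):
    (c,(w,h),a)=cv2.minAreaRect((p[:,:2]*1000).astype(np.float32)); return np.round(c,1),round(w,1),round(h,1),round(a,2)
def comps(c,m,minn=12):
    n,l,st,ce=cv2.connectedComponentsWithStats(m.astype(np.uint8)); return [(l==i,ce[i]) for i in range(1,n) if st[i,4]>=minn]
def packs(c,W):
    hsv=cv2.cvtColor(c['frame'],cv2.COLOR_RGB2HSV)
    b=(hsv[...,0]>95)&(hsv[...,0]<130)&(hsv[...,1]>110)&(W[...,2]<.06)
    return comps(c,b),hsv
E
python3 - <<'E'
from loc import *
import pickle
for n in('top','side'):
    c=pickle.load(open(n+'0.pkl','rb')); W=cloud(c); ps,hsv=packs(c,W)
    print(n)
    for m,ce in ps: 
        p=W[m]; print('blue',np.round(ce),m.sum(),np.nanmedian(p,0).round(3),rect(p))
    y=(hsv[...,0]>20)&(hsv[...,0]<32)&(hsv[...,1]>190)&(hsv[...,2]>100)
    for m,ce in comps(c,y,30):
        p=W[m]; p=p[np.isfinite(p[:,0])]; print('yel',np.round(ce),m.sum(),np.percentile(p[:,2],[5,50,95]).round(3),rect(p))
    r=((hsv[...,0]<5)|(hsv[...,0]>174))&(hsv[...,1]>150)&(hsv[...,2]>90)
    for m,ce in comps(c,r,3): print('red',np.round(ce),m.sum(),np.nanmedian(W[m],0).round(3))
c=pickle.load(open('top0.pkl','rb')); W=cloud(c);save(c,'lampT.png',(160,180,410,280),3)
c2=pickle.load(open('side0.pkl','rb'));save(c2,'lampS.png',(190,140,390,340),3)
# black base plate
hsv=cv2.cvtColor(c['frame'],cv2.COLOR_RGB2HSV)
k=(hsv[...,2]<60)&(W[...,2]<.014)&(W[...,2]>.002)
for m,ce in comps(c,k,60): print('blk',np.round(ce),m.sum(),rect(W[m]))
E
```

```text
top
blue [253. 125.] 120 [0.897 0.184 0.053] (array([897.1, 184.6]), 41.1, 41.4, 89.52)
blue [498. 204.] 13 [ 0.626 -0.647  0.016] (array([ 624.4, -647.5]), 19.8, 6.7, 47.31)
blue [381. 216.] 14 [ 0.586 -0.247  0.022] (array([ 586.9, -248. ]), 11.2, 12.1, 4.48)
blue [358. 250.] 16 [ 0.473 -0.164  0.023] (array([ 473. , -163.8]), 10.0, 11.2, 2.37)
red [281. 230.] 23 [0.534 0.09  0.068]
side
blue [342. 195.] 63 [0.898 0.181 0.056] (array([898. , 182.7]), 40.5, 38.3, 56.48)
blue [275. 311.] 130 [ 0.466 -0.212  0.023] (array([ 470.1, -190.6]), 67.5, 17.7, 79.18)
blue [335. 319.] 191 [ 0.583 -0.284  0.02 ] (array([ 590.4, -272.7]), 19.1, 69.0, 1.18)
blue [465. 410.] 128 [ 0.684 -0.566  0.016] (array([ 685.3, -566.2]), 38.7, 10.3, 51.02)
blue [487. 414.] 81 [ 0.715 -0.587  0.016] (array([ 716.1, -587. ]), 28.0, 9.7, 39.83)
red [255. 228.] 13 [0.532 0.085 0.069]
blk [194. 126.] 146 (array([913.4, 400.8]), 53.3, 127.3, 28.15)
blk [229. 229.] 653 (array([547. , 267.2]), 66.9, 180.5, 83.09)
blk [284. 212.] 126 (array([601.5,  80.8]), 58.3, 26.0, 83.07)
blk [278. 256.] 157 (array([451.6,  98.9]), 58.1, 31.9, 83.35)
```

View pics/lampT.png

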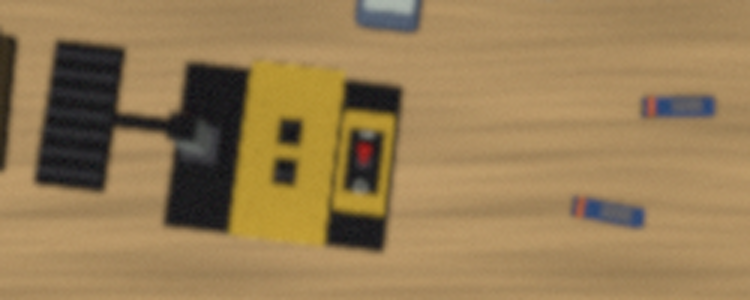

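View pics/lampS.png

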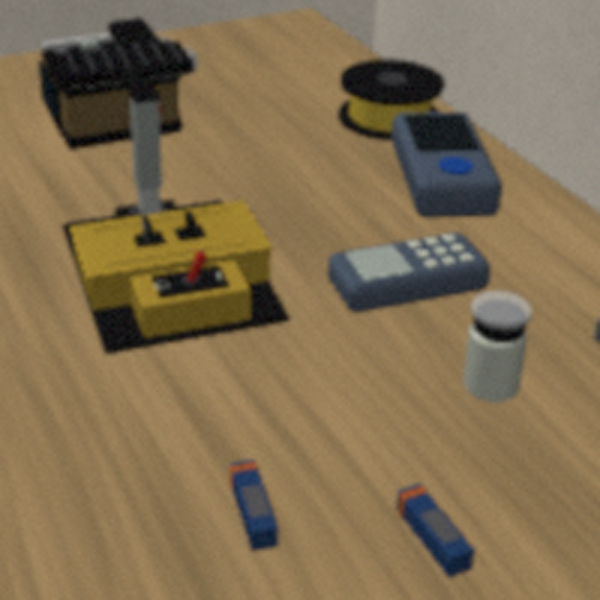

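The crops show the cover's black tabs on its plate, the red toggle leaning to the white bar on the far (+x) side, so on, and both packs label up with their orange ends towards the lamp. The lamp's yaw is about -7°. I will refine the poses.

```bash
cat >> loc.py <<'E'
def hull(p): p=p[np.isfinite(p[:,0])]; return rect(p)
def near(W,x,y,r,z0,z1): return (np.hypot(W[...,0]-x,W[...,1]-y)<r)&(W[...,2]>z0)&(W[...,2]<z1)
E
python3 - <<'E'
from loc import *
import pickle
D={n:pickle.load(open(n+'0.pkl','rb')) for n in('top','side')}
for n,c in D.items():
    W=cloud(c); hsv=cv2.cvtColor(c['frame'],cv2.COLOR_RGB2HSV)
    print(n,'bench z',np.nanmedian(W[near(W,.5,-.05,.06,-.02,.02)][:,2]).round(4))
    for x,y in((.587,-.26),(.472,-.18)):
        m=near(W,x,y,.08,.012,.04); p=W[m]; o=m&((hsv[...,0]<12)|(hsv[...,0]>172))&(hsv[...,1]>120)
        print('pack',m.sum(),rect(p),np.median(p[:,2]).round(4),'or',np.median(W[o],0).round(3))
    yel=(hsv[...,0]>18)&(hsv[...,0]<34)&(hsv[...,1]>130)
    for z0,z1 in((.044,.058),):
        m=near(W,.53,.17,.2,z0,z1)&yel; 
        for q,ce in comps(c,m,60): print('cover/hous',np.round(ce),q.sum(),rect(W[q]),np.median(W[q][:,2]).round(4))
    m=near(W,.53,.17,.07,.058,.09); m=m&(hsv[...,2]<90)
    for q,ce in comps(c,m,4): print('tab?',np.round(ce),q.sum(),np.median(W[q],0).round(4))
    m=near(W,.55,.3,.2,.12,.4); 
    for q,ce in comps(c,m,20): print('head',np.round(ce),q.sum(),rect(W[q]),np.percentile(W[q][:,2],[5,50,98]).round(4))
    r=((hsv[...,0]<6)|(hsv[...,0]>172))&(hsv[...,1]>130)&near(W,.53,.09,.05,.03,.12)
    p=W[r]; print('red',len(p)); print(p[np.argsort(-p[:,2])][:6].round(3))
    vs,us=np.where(r); print(us.min(),us.max(),vs.min(),vs.max())
E
```

```text
top bench z 0.0007
pack 150 (array([ 575.6, -258. ]), 84.4, 54.5, 84.54) 0.0225 or [ 0.589 -0.231  0.022]
pack 166 (array([ 483.4, -182. ]), 80.5, 48.9, 81.93) 0.023 or [ 0.476 -0.149  0.025]
cover/hous [255. 230.] 1725 (array([537.2, 174.6]), 104.1, 195.1, 82.92) 0.0509
cover/hous [281. 233.] 294 (array([525.9,  90.6]), 57.2, 109.0, 83.37) 0.0483
tab? [256. 222.] 16 [0.5593 0.171  0.0708]
tab? [254. 236.] 15 [0.5138 0.1767 0.073 ]
head [190. 218.] 1391 (array([556.9, 336.8]), 156.9, 150.4, 82.84) [0.1639 0.1702 0.1777]
red 35
[[0.542 0.09  0.08 ]
 [0.536 0.09  0.08 ]
 [0.539 0.093 0.08 ]
 [0.539 0.086 0.079]
 [0.539 0.09  0.079]
 [0.536 0.086 0.079]]
278 284 227 233
side bench z 0.0027
pack 328 (array([ 592.6, -266.6]), 81.2, 23.6, 89.81) 0.0238 or [ 0.586 -0.234  0.024]
pack 270 (array([ 473.9, -184.3]), 81.3, 22.4, 78.88) 0.024 or [ 0.475 -0.152  0.024]
cover/hous [248. 223.] 1334 (array([534.6, 140.5]), 170.7, 194.4, 83.08) 0.0524
tab? [253. 214.] 19 [0.5593 0.1634 0.065 ]
tab? [239. 216.] 21 [0.5131 0.1661 0.068 ]
head [233. 165.] 711 (array([555.8, 332.9]), 161.1, 149.4, 80.84) [0.1346 0.1711 0.1768]
red 26
[[0.536 0.086 0.081]
 [0.538 0.082 0.079]
 [0.537 0.08  0.077]
 [0.537 0.087 0.077]
 [0.536 0.078 0.075]
 [0.536 0.085 0.075]]
252 257 224 233
```

```bash
cat > nav.py <<'E'
from h import *
import sys
L0=np.array([.5365,.174]); YAW=np.deg2rad(-7.0)
ex=np.array([np.cos(YAW),np.sin(YAW)]); ey=np.array([-ex[1],ex[0]])
def tol(p): d=np.asarray(p)[...,:2]-L0; return np.stack([d@ex,d@ey],-1)
def tow(x,y): return L0+x*ex+y*ey
def where():
    s=read_state(); M=R.from_rotvec(s['orientation']).as_matrix()
    yt=np.degrees(np.arctan2(M[1,1],M[0,1]))
    print('t',round(float(s['t']),2),'lamp mm',(tol(s['tool_pos'])*1000).round(1),'z',(s['tool_pos'][2]*1000).round(1),'tool-y yaw rel lamp deg',round(yt+7,2),'tilt',np.round(M[:2,2],4),'F',np.round(s['force'],1),'open',round(s['opening']*1000,1),'gf',round(float(s['gripper_force']),1))
    return s,M
def go(x,y,z,yaw=0):
    "shift in tool units after turning (lamp mm targets)"
    s,M=where(); yt=np.degrees(np.arctan2(M[1,1],M[0,1]))+7
    dyaw=yaw-yt
    d=np.r_[tow(x/1e3,y/1e3),z/1e3]-s['tool_pos']
    # after turn: tool y at yaw
    a=YAW+np.deg2rad(yaw); ty=np.array([np.cos(a),np.sin(a),0]); tz=np.array([0,0,-1.]); tx=np.cross(ty,tz)
    print('turn z units',round(-dyaw/6,2),'shift units x,y,z',[round(float(d@k)/.025,2) for k in(tx,ty,tz)])
if __name__=='__main__': go(*map(float,sys.argv[1:]))
E
python3 nav.py 40 -84 290
```

```text
t 0.1 lamp mm [-425.   355.1] z 190.5 tool-y yaw rel lamp deg 81.72 tilt [-0.0006 -0.0015] F [-0.2 -0.   0.1] open 93.6 gf 0.0
turn z units 13.62 shift units x,y,z [-17.57, 18.6, -3.98]
```

Request:
{"api": "move_arm", "payload": {"plan": [[0,0,1,0,0,-0.5,60],[0,0,1,0,0,-0.5,60],[0,0,1,0,0,-0.5,60],[0,0,1,0,0,-0.5,60],[0,0,1,0,0,-0.5,60],[0,0,1,0,0,-0.5,60],[0,0,1,0,0,-0.5,60],[0,0,1,0,0,-0.5,60],[0,0,1,0,0,0,60],[0,0,1,0,0,0,60]], "force": 30}}

```text
t: 1.1
tool_pos: [0.1582, 0.5789, 0.2916]
orientation: [-1.924, -2.483, -0.0]
force: [-0.5, 0.0, 0.1]
opening: 0.0599
gripper_force: 0.0
```

Request:
{"api": "move_arm", "payload": {"plan": [[0,0,0.9,0,0,0,60],[0,0,0.9,0,0,0,60],[0,0,0.9,0,0,0,60],[0,0,0.92,0,0,0,60],[0,0,0,-0.8,0.85,0,60],[0,0,0,-0.8,0.85,0,60],[0,0,0,-0.8,0.85,0,60],[0,0,0,-0.8,0.85,0,60],[0,0,0,-0.8,0.85,0,60],[0,0,0,-0.8,0.85,0,60]]}}

```text
t: 2.1
tool_pos: [0.2705, 0.4429, 0.2909]
orientation: [2.353, 2.082, -0.001]
force: [0.9, 0.2, -1.2]
opening: 0.0602
gripper_force: 0.0
```

Request:
{"api": "move_arm", "payload": {"plan": [[0,0,0,-0.8,0.85,0,60],[0,0,0,-0.8,0.85,0,60],[0,0,0,-0.8,0.85,0,60],[0,0,0,-0.8,0.85,0,60],[0,0,0,-0.8,0.85,0,60],[0,0,0,-0.8,0.85,0,60],[0,0,0,-0.8,0.85,0,60],[0,0,0,-0.8,0.85,0,60],[0,0,0,-0.8,0.85,0,60],[0,0,0,-0.8,0.85,0,60]]}}

```text
t: 3.1
tool_pos: [0.457, 0.2186, 0.291]
orientation: [-2.353, -2.081, 0.001]
force: [0.7, 0.1, -0.0]
opening: 0.0602
gripper_force: 0.0
```

```bash
python3 nav.py 8 -84 70
```

```text
t 3.1 lamp mm [-84.3  34.6] z 291.0 tool-y yaw rel lamp deg -0.01 tilt [-0.0007 -0.0002] F [ 0.7  0.1 -0. ] open 60.2 gf 0.0
turn z units -0.0 shift units x,y,z [-4.74, 3.69, 8.84]
```

Request:
{"api": "move_arm", "payload": {"plan": [[0,0,0,-0.8,0.62,0,60],[0,0,0,-0.8,0.62,0,60],[0,0,0,-0.8,0.62,0,60],[0,0,0,-0.8,0.62,0,60],[0,0,0,-0.8,0.62,0,60],[0,0,0,-0.74,0.59,0,60],[0,0,0,0,0,1,60],[0,0,0,0,0,1,60],[0,0,0,0,0,1,60],[0,0,0,0,0,1,60]]}}

```text
t: 4.1
tool_pos: [0.5334, 0.0907, 0.19]
orientation: [-2.353, -2.081, 0.001]
force: [-0.0, 0.5, 0.3]
opening: 0.0599
gripper_force: 0.0
```

Request:
{"api": "move_arm", "payload": {"plan": [[0,0,0,0,0,1,60],[0,0,0,0,0,1,60],[0,0,0,0,0,1,60],[0,0,0,0,0,1,60],[0,0,0,0,0,0.5,60],[0,0,0,0,0,0.34,60],[0,0,0,0,0,0,60],[0,0,0,0,-0.4,0,60],[0,0,0,0,-0.4,0,60],[0,0,0,0,-0.3,0,60]]}}

```text
t: 5.1
tool_pos: [0.506, 0.0944, 0.0714]
orientation: [2.352, 2.081, 0.002]
force: [0.6, 0.4, 0.0]
opening: 0.0599
gripper_force: 0.0
```

```bash
python3 nav.py -37 -84 70
```

```text
t 5.1 lamp mm [-20.6 -82.7] z 71.4 tool-y yaw rel lamp deg 0.0 tilt [0.0013 0.0002] F [0.6 0.4 0. ] open 59.9 gf 0.0
turn z units 0.0 shift units x,y,z [-0.05, -0.66, 0.06]
```

Request:
{"api": "move_arm", "payload": {"plan": [[0,0,0,0,-0.3,0,60],[0,0,0,0,-0.3,0,60],[0,0,0,0,-0.2,0,60],[0,0,0,0,0,0,60],[0,0,0,0,0.6,0,60],[0,0,0,0,0.3,0,60],[0,0,0,0,0,-1,80],[0,0,0,0,0,-1,80],[0,0,0,0,0,-1,80],[0,0,0,0,0,-1,80]]}}

```text
t: 6.1
tool_pos: [0.509, 0.0938, 0.1713]
orientation: [-2.353, -2.081, 0.0]
force: [0.6, 0.0, 0.6]
opening: 0.0796
gripper_force: 0.0
```

```bash
cat > tog.py <<'E'
from loc import *; from nav import *
def tog():
    for n in('top','side'):
        c=read_camera(n); W=cloud(c); hsv=cv2.cvtColor(c['frame'],cv2.COLOR_RGB2HSV)
        p=tow(0,-.084)
        r=((hsv[...,0]<6)|(hsv[...,0]>172))&(hsv[...,1]>130)&near(W,p[0],p[1],.04,.03,.12)
        q=W[r]; print(n,'red',len(q),(tol(np.median(q[q[:,2]>.065],0))*1000).round(1) if len(q) else '')
if __name__=='__main__': tog()
E
python3 tog.py; python3 nav.py 0 0 56
```

```text
top red 0 
side red 27 [  8.8 -88.7]
t 6.2 lamp mm [-14.9 -82.4] z 174.7 tool-y yaw rel lamp deg -0.02 tilt [0.0066 0.0006] F [0.3 0.8 1.2] open 79.9 gf 0.0
turn z units -0.0 shift units x,y,z [3.3, 0.6, 4.75]
```

```bash
python3 - <<'E'
from h import *
c=read_camera('side'); save(c,'tog1.png',(190,120,330,260),4)
W=cloud(c)
from nav import tol
hsv=cv2.cvtColor(c['frame'],cv2.COLOR_RGB2HSV)
from loc import near
r=((hsv[...,0]<6)|(hsv[...,0]>172))&(hsv[...,1]>130)&near(W,.526,.09,.04,.03,.12)
q=W[r]; print(np.c_[tol(q)*1000,q[:,2]*1000][np.argsort(-q[:,2])].round(0)[::2])
E
```

```text
[[ 11. -87.  81.]
 [ 11. -87.  77.]
 [ 10. -89.  75.]
 [ 12. -93.  73.]
 [  6. -92.  70.]
 [ 10. -88.  67.]
 [ 10. -90.  65.]
 [  7. -88.  60.]
 [  1. -86.  57.]
 [  6. -91.  56.]
 [ 11. -85.  55.]
 [ -2. -85.  53.]
 [  0. -89.  52.]]
```

View pics/tog1.png

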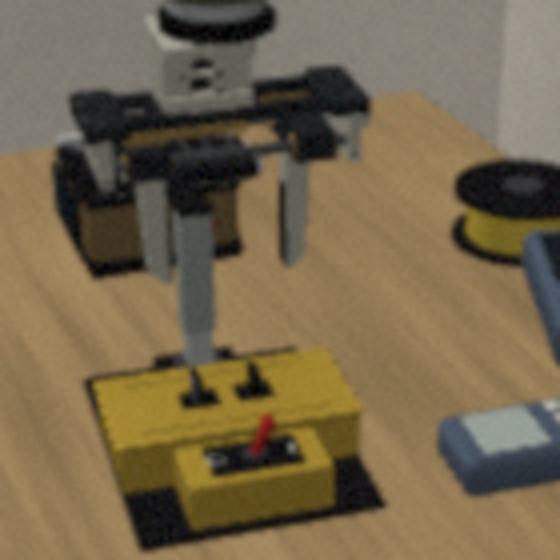

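The toggle at (262,435) in this crop still leans to the bar, so it is still on. I will push again and go further, reading the state at the end of the push.

Request:
{"api": "move_arm", "payload": {"plan": [[0,0,0,0,1,0,60],[0,0,0,0,0.2,1,60],[0,0,0,0,0,1,60],[0,0,0,0,0,1,60],[0,0,0,0,0,1,60],[0,0,0,0,0,0.1,60],[0,0,0,0,-0.5,0,60],[0,0,0,0,-0.5,0,60],[0,0,0,0,-0.5,0,60],[0,0,0,0,-0.5,0,60]]}}

```text
t: 7.25
tool_pos: [0.4887, 0.0964, 0.0683]
orientation: [2.353, 2.081, 0.0]
force: [0.7, 0.2, -0.4]
opening: 0.06
gripper_force: 0.0
```

Request:
{"api": "move_arm", "payload": {"plan": [[0,0,0,0,-0.3,0,60],[0,0,0,0,-0.3,0,60],[0,0,0,0,-0.3,0,60],[0,0,0,0,0,0,60],[0,0,0,0,0,0,60],[0,0,0,0,0,0,60],[0,0,0,0,0,0,60],[0,0,0,0,0,0,60],[0,0,0,0,0,0,60],[0,0,0,0,0,0,60]]}}

```text
t: 8.25
tool_pos: [0.4667, 0.099, 0.0679]
orientation: [-2.353, -2.081, 0.0]
force: [-0.6, 0.0, 0.4]
opening: 0.0601
gripper_force: 0.0
```

```bash
python3 nav.py -40 -84 70; python3 tog.py
```

```text
t 8.25 lamp mm [-60.1 -82.9] z 67.9 tool-y yaw rel lamp deg -0.01 tilt [-0.0002 -0.    ] F [-0.6  0.   0.4] open 60.1 gf 0.0
turn z units -0.0 shift units x,y,z [-0.04, 0.81, -0.09]
top red 0 
side red 26 [  9.7 -89.3]
```

```bash
python3 - <<'E'
from h import *
c=read_camera('side'); save(c,'tog2.png',(190,120,330,260),4)
E
```

```text
(no output)
```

View pics/tog2.png

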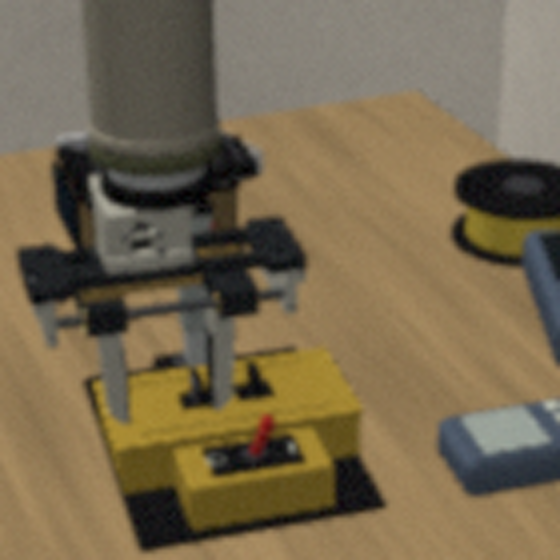

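```bash
python3 - <<'E'
from nav import *
c=read_camera('side'); W=cloud(c); s,M=where()
for d in((0,.03,.011),(0,-.03,.011),(0,.03,-.03),(0,0,-.008)):
    p=s['tool_pos']+M@np.array(d); uv,_=cv2.projectPoints(p[None],np.ravel(c['rvec']),np.ravel(c['tvec']),np.array([[c['fx'],0,c['cx']],[0,c['fy'],c['cy']],[0,0,1]]),None); print(d,uv.ravel().round(1),((uv.ravel()-[190,120])*4).round())
for u,v in((220,398),(222,360),(115,415),(218,330)):
    a,b=190+u//4,120+v//4; p=W[b,a]; print(u,v,(tol(p)*1000).round(1),(p[2]*1000).round(1))
E
```

```text
t 8.45 lamp mm [-60.1 -82.9] z 67.9 tool-y yaw rel lamp deg -0.01 tilt [-0. -0.] F [-0.5 -0.1 -0.3] open 59.9 gf 0.0
(0, 0.03, 0.011) [242.4 232.2] [210. 449.]
(0, -0.03, 0.011) [222.3 235.4] [129. 462.]
(0, 0.03, -0.03) [242.  220.3] [208. 401.]
(0, 0, -0.008) [232.2 228.3] [169. 433.]
220 398 [-22.5 -89.7] 105.2
222 360 [-22.  -91.3] 136.0
115 415 [-101.1  -90.8] 106.4
218 330 [-24.4 -92.8] 163.1
```

The fingertips at (218,405) and (120,415) sit well above where the reported TCP puts them, which would be about (210,449). I will measure that height gap with the depth map.

```bash
cat > tips.py <<'E'
from loc import *; from nav import *
def tips():
    s,M=where(); c=read_camera('side'); W=cloud(c)
    T=(W-s['tool_pos'])@M*1000   # tool coords mm
    op=s['opening']*500
    for sg in(1,-1):
        m=(np.abs(T[...,0])<14)&(sg*T[...,1]>op-4)&(sg*T[...,1]<op+24)&(T[...,2]<60)&(T[...,2]>-90)&(W[...,2]>.055)
        q=T[m]; h=np.histogram(q[:,2],np.arange(-90,40,6)); print(sg,len(q),'z hist',h[0])
        k=q[(q[:,2]<-35)]; print(' y range',np.percentile(k[:,1],[3,97]).round(1),'x med',np.median(k[:,0]).round(1), 'z max pct',np.percentile(q[:,2],[90,97,100]).round(1))
if __name__=='__main__': tips()
E
python3 tips.py
```

```text
t 8.45 lamp mm [-60.1 -82.9] z 67.9 tool-y yaw rel lamp deg -0.01 tilt [-0. -0.] F [-0.5 -0.1 -0.3] open 59.9 gf 0.0
1 115 z hist [11 14 13 13 11 12 12 14 10  5  0  0  0  0  0  0  0  0  0  0  0]
 y range [31.7 47.2] x med -8.4 z max pct [-40.7 -35.4 -31.4]
-1 109 z hist [12 14 13 12  9 12 13 10  9  5  0  0  0  0  0  0  0  0  0  0  0]
 y range [-44.6 -29. ] x med -9.4 z max pct [-40.4 -34.2 -30.3]
```

Request:
{"api": "move_arm", "payload": {"plan": [[0,0,0,0,0,-1,80],[0,0,0,0,0,-1,80],[0,0,0,0,0,-1,80],[0,0,0,0,0,-1,80],[0,0,0,0,0,-1,80],[0,0,0,0,0,0,80],[0,0,0,0,0,0,80],[0,0,0,0,0,0,80],[0,0,0,0,0,0,80],[0,0,0,0,0,0,80]]}}

```text
t: 9.5
tool_pos: [0.4661, 0.099, 0.1918]
orientation: [-2.352, -2.081, 0.002]
force: [0.1, -0.5, 0.0]
opening: 0.0801
gripper_force: 0.0
```

```bash
python3 tips.py; python3 -c "
from h import *
c=read_camera('top');save(c,'t3.png',(170,150,330,290),4)"
```

```text
t 9.5 lamp mm [-60.8 -83. ] z 191.8 tool-y yaw rel lamp deg -0.0 tilt [-0.0019 -0.0002] F [ 0.1 -0.5  0. ] open 80.1 gf 0.0
1 135 z hist [16 12 15 17 12 14 14 13 13  9  0  0  0  0  0  0  0  0  0  0  0]
 y range [41.7 56.1] x med -8.6 z max pct [-38.1 -33.5 -31.2]
-1 127 z hist [17 12 15 14 14 15 14 13  8  5  0  0  0  0  0  0  0  0  0  0  0]
 y range [-54.6 -38.8] x med -9.1 z max pct [-42.2 -35.4 -30.5]
```

View pics/t3.png

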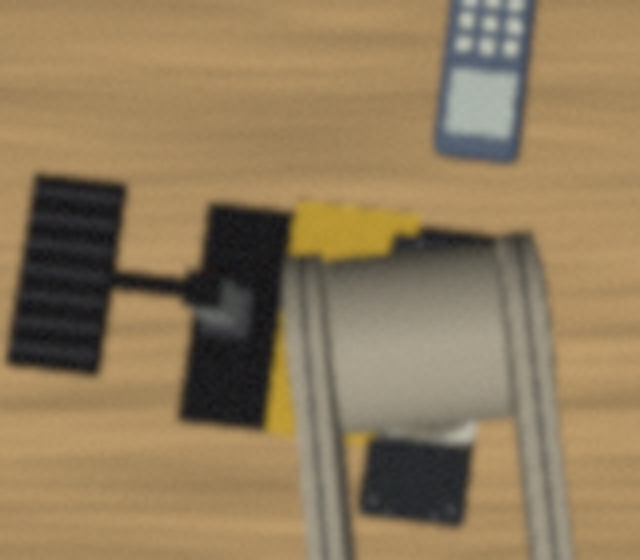

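The top view is mostly blocked by the wrist. The depth check repeats: the fingertips are about 31 mm behind the reported TCP instead of 11 mm ahead. I will add 42 mm to the reported height in my helper and check it again at contact.

```bash
python3 - <<'E'
t=open('nav.py').read()
t=t.replace("s=read_state(); M","s=read_state(); s['tool_pos']=s['tool_pos']+np.array([0,0,ZO]); M").replace("import sys","import sys\nZO=.042  # real TCP lies this much above the reported one (depth check of the tips)")
open('nav.py','w').write(t)
E
python3 nav.py 8 -84 70
```

```text
t 9.6 lamp mm [-60.5 -83. ] z 234.3 tool-y yaw rel lamp deg -0.01 tilt [-0.0011 -0.0001] F [-0.9  0.5  0.4] open 80.0 gf 0.0
turn z units -0.0 shift units x,y,z [-0.04, 2.74, 6.57]
```

Request:
{"api": "move_arm", "payload": {"plan": [[0,0,0,0,0.95,0,60],[0,0,0,0,0.95,0,60],[0,0,0,0,0.84,0.5,60],[0,0,0,0,0,1,60],[0,0,0,0,0,1,60],[0,0,0,0,0,1,60],[0,0,0,0,0,1,60],[0,0,0,0,0,1,60],[0,0,0,0,0,0.6,60],[0,0,0,0,0,0.4,60]]}}

```text
t: 10.6
tool_pos: [0.5338, 0.0907, 0.0289]
orientation: [-2.352, -2.081, 0.002]
force: [0.3, -0.2, 0.2]
opening: 0.0599
gripper_force: 0.0
```

Request:
{"api": "move_arm", "payload": {"plan": [[0,0,0,0,0,0,60],[0,0,0,0,-0.4,0,60],[0,0,0,0,-0.4,0,60],[0,0,0,0,-0.4,0,60],[0,0,0,0,-0.3,0,60],[0,0,0,0,-0.3,0,60],[0,0,0,0,0,0,60],[0,0,0,0,0,0,60],[0,0,0,0,0.5,0,60],[0,0,0,0,0.2,0,60]]}}

```text
t: 11.6
tool_pos: [0.5074, 0.0941, 0.0308]
orientation: [2.353, 2.081, 0.0]
force: [-0.3, -0.4, 0.3]
opening: 0.06
gripper_force: 0.0
```

```bash
python3 tog.py; python3 nav.py 0 0 130
```

```text
top red 0 
side red 21 [-11.2 -92.9]
t 11.7 lamp mm [-19.6 -83. ] z 72.2 tool-y yaw rel lamp deg -0.02 tilt [-0.001  0.   ] F [ 0.  -0.6  0.7] open 60.0 gf 0.0
turn z units -0.0 shift units x,y,z [3.32, 0.78, -2.31]
```

Request:
{"api": "move_arm", "payload": {"plan": [[0,0,0,0,0,-1,60],[0,0,0,0,0,-1,60],[0,0,0,0,0.2,-0.31,80],[0,0,0,0.8,0.2,0,80],[0,0,0,0.8,0.2,0,80],[0,0,0,0.8,0.18,0,80],[0,0,0,0.8,0,0,80],[0,0,0,0.12,0,0,80],[0,0,0,0,0,0.8,80],[0,0,0,0,0,0.8,80]]}}

```text
t: 12.7
tool_pos: [0.537, 0.1739, 0.0476]
orientation: [2.352, 2.082, 0.001]
force: [-0.1, -0.1, -0.6]
opening: 0.0799
gripper_force: 0.0
```

```bash
python3 tips.py; python3 nav.py 0 0 65; python3 tog.py
```

```text
t 12.7 lamp mm [ 0.5 -0.1] z 89.6 tool-y yaw rel lamp deg 0.03 tilt [ 0.0006 -0.0002] F [-0.1 -0.1 -0.6] open 79.9 gf 0.0
1 146 z hist [ 3  4  1  3 10  8 11 13 11 12 13 11 11  9 11  7  7  0  0  0  1]
 y range [42.  57.5] x med -8.1 z max pct [ 0.4  7.6 33.9]
-1 120 z hist [ 0  0  0  0  2 10 12 12 11  9 10  9  9 10  9  9  5  0  0  0  3]
 y range [-55.7 -39.5] x med -8.4 z max pct [ 2.7 10.2 34.3]
t 12.75 lamp mm [-2.3 -1.3] z 85.1 tool-y yaw rel lamp deg 0.01 tilt [-0.0054 -0.0015] F [-1.8 -1.5 -3.5] open 79.7 gf 0.0
turn z units 0.0 shift units x,y,z [0.05, 0.09, 0.81]
top red 20 [-11.5 -84.7]
side red 19 [-11.8 -92. ]
```

Request:
{"api": "move_arm", "payload": {"plan": [[0,0,0,0,0,0.4,80],[0,0,0,0,0,0.4,80],[0,0,0,0,0,0,80],[0,0,0,0,0,0,40],[0,0,0,0,0,0,34],[0,0,0,0,0,0,34],[0,0,0,0,0,0,34],[0,0,0,0,0,0,34],[0,0,0,0,0,0,34],[0,0,0,0,0,0,34]], "force": 35}}

```text
t: 13.85
tool_pos: [0.5372, 0.1742, 0.0288]
orientation: [2.353, 2.081, 0.001]
force: [-1.5, -0.8, 5.2]
opening: 0.0366
gripper_force: 35.0
```

```bash
python3 nav.py 0 0 130
```

```text
t 13.85 lamp mm [0.7 0.3] z 70.8 tool-y yaw rel lamp deg -0.0 tilt [0.0007 0.0002] F [-1.5 -0.8  5.2] open 36.6 gf 35.0
turn z units -0.0 shift units x,y,z [-0.01, -0.03, -2.37]
```

Request:
{"api": "move_arm", "payload": {"plan": [[0,0,0,0,0,-0.2,34],[0,0,0,0,0,-0.3,34],[0,0,0,0,0,-0.4,34],[0,0,0,0,0,-0.5,34],[0,0,0,0,0,-0.6,34],[0,0,0,0,0,-0.6,34],[0,0,0,0,0,0,34],[0,0,0,0,0,0,34],[0,0,0,0,0,0,34],[0,0,0,0,0,0,34]]}}

```text
t: 14.85
tool_pos: [0.5361, 0.1739, 0.0922]
orientation: [-2.352, -2.081, 0.002]
force: [0.5, -0.1, -1.9]
opening: 0.037
gripper_force: 35.0
```

```bash
cat > cov.py <<'E'
from loc import *; from nav import *
def cov():
    s,M=where()
    for n in('side','top'):
        c=read_camera(n); W=cloud(c); hsv=cv2.cvtColor(c['frame'],cv2.COLOR_RGB2HSV)
        y=(hsv[...,0]>18)&(hsv[...,0]<34)&(hsv[...,1]>130)&(W[...,2]>.01)&(W[...,0]<.8)&(W[...,1]<.32)
        for m,ce in comps(c,y,60):
            p=W[m]; z=p[:,2]; h,e=np.histogram(z,np.arange(0,.25,.005)); zt=e[h.argmax()]; q=p[np.abs(z-zt-.0025)<.006]
            print(n,np.round(ce),len(p),'mode z',zt.round(3),rect(q),'lamp',(tol(np.array(rect(q)[0])/1000)*1000).round(1))
if __name__=='__main__': cov()
E
python3 cov.py; python3 nav.py -40 -190 120
```

```text
t 14.85 lamp mm [-0.3 -0.2] z 134.2 tool-y yaw rel lamp deg -0.01 tilt [-0.0017 -0.0004] F [ 0.5 -0.1 -1.9] open 37.0 gf 35.0
side [247. 219.] 2730 mode z 0.115 (array([536.9, 171. ]), 109.9, 193.7, 83.08) lamp [ 0.8 -2.9]
top [285. 230.] 260 mode z 0.045 (array([527. ,  83.3]), 53.0, 113.1, 89.86) lamp [  1.6 -91.2]
top [260. 247.] 381 mode z 0.11 (array([470. , 160.5]), 83.3, 139.0, 44.36) lamp [-64.4 -21.5]
top [248. 242.] 70 mode z 0.115 (array([491.2, 192.8]), 31.6, 13.0, 88.85) lamp [-47.3  13.1]
t 14.95 lamp mm [-0.2 -0.1] z 134.3 tool-y yaw rel lamp deg -0.01 tilt [-0.0014 -0.0003] F [-0.4  0.4 -2.3] open 36.7 gf 35.0
turn z units -0.0 shift units x,y,z [-7.6, -1.59, 0.57]
```

Request:
{"api": "move_arm", "payload": {"plan": [[0,0,0,-0.5,-0.1,0,34],[0,0,0,-0.8,-0.2,0,34],[0,0,0,-0.8,-0.2,0,34],[0,0,0,-0.9,-0.2,0,34],[0,0,0,-0.9,-0.2,0,34],[0,0,0,-0.9,-0.2,0,34],[0,0,0,-0.9,-0.2,0,34],[0,0,0,-0.9,-0.2,0,34],[0,0,0,-0.7,-0.1,0,34],[0,0,0,-0.3,0,0,34]]}}

```text
t: 15.95
tool_pos: [0.4731, -0.0115, 0.093]
orientation: [2.355, 2.08, -0.001]
force: [0.3, -0.5, -2.4]
opening: 0.0368
gripper_force: 35.0
```

Request:
{"api": "move_arm", "payload": {"plan": [[0,0,0,0,0,0.4,34],[0,0,0,0,0,0.6,34],[0,0,0,0,0,0.6,34],[0,0,0,0,0,0.6,34],[0,0,0,0,0,0.6,34],[0,0,0,0,0,0.4,34],[0,0,0,0,0,0.3,34],[0,0,0,0,0,0.15,34],[0,0,0,0,0,0.1,34],[0,0,0,0,0,0,34]]}}

```text
t: 16.95
tool_pos: [0.4742, -0.0096, -0.0005]
orientation: [2.353, 2.081, 0.0]
force: [0.5, 0.5, -1.5]
opening: 0.037
gripper_force: 35.0
```

```bash
python3 cov.py
```

```text
t 16.95 lamp mm [ -39.5 -189.8] z 41.5 tool-y yaw rel lamp deg -0.0 tilt [ 0.0003 -0.    ] F [ 0.5  0.5 -1.5] open 37.0 gf 35.0
side [264. 212.] 105 mode z 0.045 (array([618.9, 205.2]), 25.7, 46.4, 51.53) lamp [78. 41.]
side [222. 218.] 111 mode z 0.045 (array([473.2, 215.5]), 28.6, 47.5, 84.14) lamp [-67.9  33.5]
side [250. 263.] 1760 mode z 0.02 (array([477. ,   2.1]), 137.4, 194.2, 83.2) lamp [ -38.1 -177.9]
top [265. 232.] 1045 mode z 0.045 (array([533.3, 143.3]), 163.9, 188.6, 82.91) lamp [  0.6 -30.9]
top [317. 273.] 109 mode z 0.02 (array([389., -24.]), 51.4, 101.1, 30.41) lamp [-122.3 -214.5]
top [311. 265.] 67 mode z 0.02 (array([422.8,  -8.6]), 33.7, 15.5, 82.49) lamp [ -90.6 -195.1]
```

Request:
{"api": "move_arm", "payload": {"plan": [[0,0,0,0,0,0.06,34],[0,0,0,0,0,0.06,34],[0,0,0,0,0,0.04,34],[0,0,0,0,0,0,34],[0,0,0,0,0,0,45],[0,0,0,0,0,0,60],[0,0,0,0,0,0,80],[0,0,0,0,0,-0.4,80],[0,0,0,0,0,-0.8,80],[0,0,0,0,0,-1,80]]}}

```text
t: 18.05
tool_pos: [0.4731, -0.0095, 0.0508]
orientation: [-2.352, -2.081, 0.002]
force: [-0.6, -0.3, -0.1]
opening: 0.078
gripper_force: 0.0
```

Request:
{"api": "move_arm", "payload": {"plan": [[0,0,0,0,0,-1,60],[0,0,0,0,0,-1,60],[0,0,0,0,-1,-0.5,60],[0,0,0,0,-1,0,60],[0,0,0,0,-1,0,60],[0,0,0,0,-1,0,60],[0,0,0,0,0,0,60],[0,0,0,0,0,0,60],[0,0,0,0,0,0,60],[0,0,0,0,0,0,60]]}}

```text
t: 19.05
tool_pos: [0.3754, 0.0024, 0.1132]
orientation: [2.353, 2.081, 0.0]
force: [0.3, -0.6, 0.1]
opening: 0.0601
gripper_force: 0.0
```

```bash
python3 cov.py; cat > pk.py <<'E'
from loc import *; from nav import *
def pk():
    for n in('side','top'):
        c=read_camera(n); W=cloud(c); hsv=cv2.cvtColor(c['frame'],cv2.COLOR_RGB2HSV)
        b=(hsv[...,0]>95)&(hsv[...,0]<130)&(hsv[...,1]>110)&(W[...,2]<.07)&(W[...,0]<.72)&(W[...,1]<.3)&(W[...,1]>-.45)
        for m,ce in comps(c,b,8):
            x,y=np.median(W[m],0)[:2]
            k=near(W,x,y,.085,.015,.06)&((hsv[...,0]>90)|(hsv[...,0]<11)|(hsv[...,1]<60))&(W[...,2]<.03)
            p=W[k]; o=k&((hsv[...,0]<12)|(hsv[...,0]>172))&(hsv[...,1]>120)
            r=rect(p); print(n,np.round(ce),len(p),r,'z',np.median(p[:,2]).round(3),'orange',np.median(W[o],0).round(3) if o.any() else None,'lamp c',(tol(r[0]/1000)*1000).round(1))
if __name__=='__main__': pk()
E
python3 pk.py; python3 -c "
from h import *
c=read_camera('top');save(c,'t4.png',(200,150,420,315),3.5)"
```

```text
t 19.05 lamp mm [-139.  -189.9] z 155.2 tool-y yaw rel lamp deg -0.01 tilt [ 0.0002 -0.0001] F [ 0.3 -0.6  0.1] open 60.1 gf 0.0
side [249. 230.] 1630 mode z 0.045 (array([534.1, 139.8]), 169.3, 187.3, 82.61) lamp [  1.8 -34.2]
side [248. 266.] 1603 mode z 0.015 (array([475.2, -11.4]), 108.4, 193.6, 82.87) lamp [ -38.2 -191.5]
top [265. 232.] 1041 mode z 0.045 (array([532.5, 143.1]), 163.3, 188.6, 83.01) lamp [ -0.2 -31.2]
top [311. 235.] 820 mode z 0.015 (array([509.7, -13.7]), 103.7, 122.8, 82.92) lamp [  -3.7 -189.6]
side [275. 311.] 231 (array([ 473. , -184.5]), 80.1, 20.9, 79.1) z 0.024 orange [ 0.477 -0.151  0.024] lamp c [ -19.3 -363.6]
side [335. 319.] 282 (array([ 591.1, -266. ]), 81.4, 22.1, 89.58) z 0.024 orange [ 0.585 -0.234  0.024] lamp c [ 107.8 -430.1]
top [381. 216.] 138 (array([ 589. , -261.6]), 20.7, 77.6, 0.2) z 0.022 orange [ 0.59  -0.232  0.024] lamp c [ 105.2 -426. ]
top [358. 250.] 143 (array([ 471.7, -180.8]), 78.5, 21.4, 79.16) z 0.022 orange [ 0.478 -0.15   0.022] lamp c [ -21.1 -360.1]
top [372. 252.] 143 (array([ 471.7, -180.8]), 78.5, 21.4, 79.16) z 0.022 orange [ 0.478 -0.15   0.022] lamp c [ -21.1 -360.1]
```

View pics/t4.png

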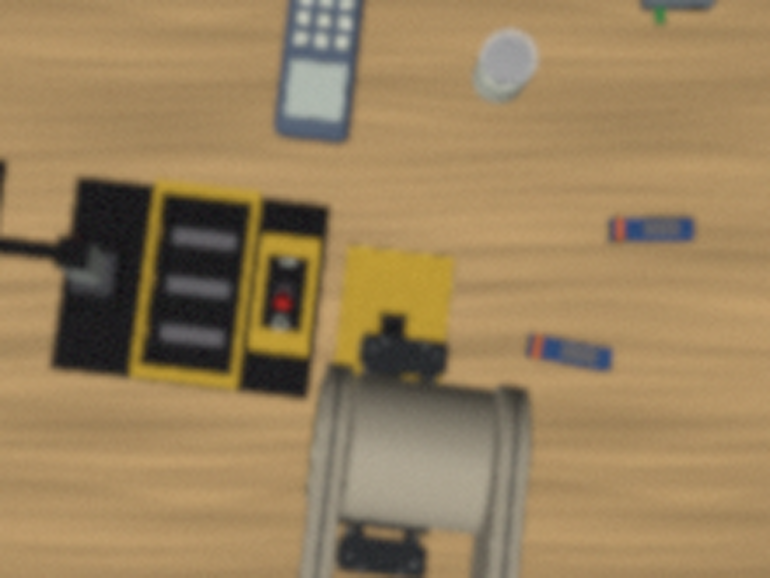

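The top view shows the cover on the bench beside the lamp, the three bays empty at (200,240-335), the toggle at the ring (off), and both packs where they were, at (652,228) and (570,352), with orange ends towards +y. I will pick up the nearer pack first.

```bash
python3 nav.py -20.5 -361.5 60 -3.9
```

```text
t 19.3 lamp mm [-139.6 -189.9] z 154.8 tool-y yaw rel lamp deg -0.01 tilt [-0.0006  0.    ] F [ 0.1 -0.  -0.1] open 60.2 gf 0.0
turn z units 0.65 shift units x,y,z [-6.52, 5.22, 3.79]
```

Request:
{"api": "move_arm", "payload": {"plan": [[0,0,0.65,0,0,0,60],[0,0,0,-0.9,0.75,0,60],[0,0,0,-0.9,0.75,0,60],[0,0,0,-0.9,0.75,0,60],[0,0,0,-0.9,0.75,0,60],[0,0,0,-0.9,0.75,0,60],[0,0,0,-0.9,0.75,0,60],[0,0,0,-0.9,0.72,0.5,60],[0,0,0,-0.22,0,1,60],[0,0,0,0,0,1,60]]}}

```text
t: 20.3
tool_pos: [0.4727, -0.1837, 0.0499]
orientation: [2.423, 1.998, 0.0]
force: [0.3, -0.4, -0.4]
opening: 0.0598
gripper_force: 0.0
```

Request:
{"api": "move_arm", "payload": {"plan": [[0,0,0,0,0,0.9,50],[0,0,0,0,0,0.3,50],[0,0,0,0,0,0,50],[0,0,0,0,0,0,50],[0,0,0,0,0,0,50],[0,0,0,0,0,0,50],[0,0,0,0,0,0,50],[0,0,0,0,0,0,50],[0,0,0,0,0,0,50],[0,0,0,0,0,0,50]]}}

```text
t: 21.3
tool_pos: [0.4721, -0.1822, 0.0205]
orientation: [2.422, 2.0, 0.0]
force: [-0.3, 0.3, -0.9]
opening: 0.0502
gripper_force: 0.0
```

```bash
python3 nav.py -20.5 -361.5 17 -3.9; python3 tips.py|tail -4; python3 pk.py|grep side
```

```text
t 21.3 lamp mm [ -20.6 -361.4] z 62.5 tool-y yaw rel lamp deg -3.91 tilt [ 0. -0.] F [-0.3  0.3 -0.9] open 50.2 gf 0.0
turn z units -0.0 shift units x,y,z [-0.0, 0.0, 1.82]
1 194 z hist [ 1  1  4  5  6  8 16 23 15 14 21 14 13 18 17 14  4  0  0  0  0]
 y range [26.8 43.3] x med -8.6 z max pct [-0.2  5.5  7.2]
-1 146 z hist [ 0  0  0  0  0  2 12 17 13 16 14 16 15 12 15 13  1  0  0  0  0]
 y range [-40.4 -25.1] x med -9.0 z max pct [-1.4  4.7  6.6]
side [275. 311.] 232 (array([ 472.9, -183.9]), 80.8, 20.6, 78.68) z 0.024 orange [ 0.477 -0.152  0.024] lamp c [ -19.5 -363. ]
side [335. 319.] 286 (array([ 591.1, -266.4]), 81.5, 22.5, 88.61) z 0.024 orange [ 0.588 -0.234  0.024] lamp c [ 107.9 -430.5]
```

Request:
{"api": "move_arm", "payload": {"plan": [[0,0,0,0,0,0.6,50],[0,0,0,0,0,0.6,50],[0,0,0,0,0,0.4,50],[0,0,0,0,0,0.2,50],[0,0,0,0,0,0,40],[0,0,0,0,0,0,20],[0,0,0,0,0,0,15],[0,0,0,0,0,0,15],[0,0,0,0,0,0,15],[0,0,0,0,0,0,15]], "force": 35}}

```text
t: 22.45
tool_pos: [0.4726, -0.1825, -0.0239]
orientation: [2.422, 2.0, 0.001]
force: [-0.0, 0.3, 3.9]
opening: 0.0221
gripper_force: 35.0
```

```bash
python3 nav.py -20.5 -361.5 120 -3.9
```

```text
t 22.45 lamp mm [ -20.  -361.6] z 18.1 tool-y yaw rel lamp deg -3.91 tilt [ 0.001  -0.0005] F [-0.   0.3  3.9] open 22.1 gf 35.0
turn z units -0.0 shift units x,y,z [0.0, -0.02, -4.08]
```

Request:
{"api": "move_arm", "payload": {"plan": [[0,0,0,0,0,-0.4,15],[0,0,0,0,0,-0.7,15],[0,0,0,0,0,-0.8,15],[0,0,0,0,0,-0.9,15],[0,0,0,0,0,-0.9,15],[0,0,0,0,0,-0.6,15],[0,0,-0.65,0,0,-0.1,15],[0,0,0,0.5,0,0,15],[0,0,0,0.8,-0.2,0,15],[0,0,0,0.8,-0.2,0,15]]}}

```text
t: 23.45
tool_pos: [0.4677, -0.1274, 0.0846]
orientation: [-2.355, -2.077, 0.001]
force: [0.5, -1.1, -1.4]
opening: 0.0217
gripper_force: 35.0
```

Request:
{"api": "move_arm", "payload": {"plan": [[0,0,0,0.9,-0.1,0,15],[0,0,0,0.9,-0.1,0,15],[0,0,0,0.9,-0.1,0,15],[0,0,0,0.9,-0.1,0,15],[0,0,0,0.9,-0.1,0,15],[0,0,0,0.9,-0.1,0,15],[0,0,0,0.9,-0.1,0,15],[0,0,0,0.9,0,0,15],[0,0,0,0.9,0,0,15],[0,0,0,0.9,0,0,15]]}}

```text
t: 24.45
tool_pos: [0.4774, 0.0982, 0.0846]
orientation: [-2.354, -2.079, 0.002]
force: [-0.0, 0.1, -0.3]
opening: 0.0218
gripper_force: 35.0
```

```bash
python3 nav.py -47 0 60
```

```text
t 24.45 lamp mm [-49.4 -82.4] z 126.6 tool-y yaw rel lamp deg -0.11 tilt [-0.0018  0.0001] F [-0.   0.1 -0.3] open 21.8 gf 35.0
turn z units -0.02 shift units x,y,z [3.3, 0.1, 2.66]
```

Request:
{"api": "move_arm", "payload": {"plan": [[0,0,0,0.8,0.1,0,15],[0,0,0,0.9,0,0,15],[0,0,0,0.8,0,0,15],[0,0,0,0.6,0,0.2,15],[0,0,0,0.2,0,0.5,15],[0,0,0,0,0,0.6,15],[0,0,0,0,0,0.6,15],[0,0,0,0,0,0.3,15],[0,0,0,0,0,0,15],[0,0,0,0,0,0,15]]}}

```text
t: 25.45
tool_pos: [0.4911, 0.1777, 0.0303]
orientation: [-2.354, -2.08, 0.001]
force: [-0.3, 0.7, -1.2]
opening: 0.0214
gripper_force: 35.0
```

```bash
cat > fit.py <<'E'
from loc import *; from nav import *
def fit():
    s,M=where()
    for n in('side','top'):
        c=read_camera(n); W=cloud(c); hsv=cv2.cvtColor(c['frame'],cv2.COLOR_RGB2HSV); T=(W-s['tool_pos'])@M*1000
        ob=((hsv[...,0]>95)&(hsv[...,0]<130)&(hsv[...,1]>90))|(((hsv[...,0]<12)|(hsv[...,0]>170))&(hsv[...,1]>120))
        m=(np.abs(T[...,0])<55)&(np.abs(T[...,1])<18)&(T[...,2]<25)&(T[...,2]>-15)&ob
        q=T[m]; 
        if len(q)<6: print(n,len(q)); continue
        print(n,len(q),'tool x',np.percentile(q[:,0],[0,3,97,100]).round(1),'y',np.percentile(q[:,1],[3,97]).round(1),'z',np.percentile(q[:,2],[3,97]).round(1))
        yel=(hsv[...,0]>18)&(hsv[...,0]<34)&(hsv[...,1]>130)&(W[...,2]>.04)&(W[...,2]<.056)
        l=tol(W)*1000; k=yel&(np.abs(l[...,0])<96)&(np.abs(l[...,1])<70); a=l[k]
        print('  walls: x',np.percentile(a[:,0],[1,99]).round(1),'y top',np.percentile(a[:,1],[99]).round(1))
if __name__=='__main__': fit()
E
python3 fit.py;python3 nav.py -47 0 26
```

```text
t 25.45 lamp mm [-45.5  -1.9] z 72.3 tool-y yaw rel lamp deg -0.05 tilt [-0.0004 -0.0002] F [-0.3  0.7 -1.2] open 21.4 gf 35.0
side 78 tool x [-44.2 -42.3  29.9  36.5] y [-9.   9.9] z [-8.3 13.1]
  walls: x [-91.6  94.5] y top [48.9]
top 3
t 25.55 lamp mm [-44.8  -1.4] z 73.2 tool-y yaw rel lamp deg -0.04 tilt [0.0013 0.0003] F [ 0.5  0.3 -1.6] open 21.9 gf 35.0
turn z units -0.01 shift units x,y,z [0.06, -0.09, 1.89]
```

Request:
{"api": "move_arm", "payload": {"plan": [[0,0,0,0.1,-0.08,0,15],[0,0,0,0,0,0.3,15],[0,0,0,0,0,0.4,15],[0,0,0,0,0,0.4,15],[0,0,0,0,0,0.3,15],[0,0,0,0,0,0.2,15],[0,0,0,0,0,0.1,15],[0,0,0,0,0,0,15],[0,0,0,0,0,0,15],[0,0,0,0,0,0,15]]}}

```text
t: 26.55
tool_pos: [0.4899, 0.181, -0.0116]
orientation: [2.353, 2.081, 0.001]
force: [0.1, -0.4, -1.1]
opening: 0.022
gripper_force: 35.0
```

```bash
python3 nav.py -47 0 26
```

```text
t 26.55 lamp mm [-47.1   1.3] z 30.4 tool-y yaw rel lamp deg -0.01 tilt [0.0009 0.0002] F [ 0.1 -0.4 -1.1] open 22.0 gf 35.0
turn z units -0.0 shift units x,y,z [-0.05, 0.0, 0.18]
```

Request:
{"api": "move_arm", "payload": {"plan": [[0,0,0,0,0,0.08,15],[0,0,0,0,0,0.06,15],[0,0,0,0,0,0.02,15],[0,0,0,0,0,0,15],[0,0,0,0,0,0,25],[0,0,0,0,0,0,29],[0,0,0,0,0,0,30],[0,0,0,0,0,0,30],[0,0,0,0,0,-0.2,30],[0,0,0,0,0,-0.4,30]]}}

```text
t: 27.55
tool_pos: [0.4886, 0.1807, -0.0013]
orientation: [-2.352, -2.081, 0.002]
force: [-0.6, -1.0, 0.6]
opening: 0.0299
gripper_force: 0.0
```

Request:
{"api": "move_arm", "payload": {"plan": [[0,0,0,0,0,-0.8,30],[0,0,0,0,0,-1,30],[0,0,0,0,0,-1,50],[0,0,0,-0.5,0.3,-0.5,50],[0,0,0,-0.9,0.4,0,50],[0,0,0,-0.9,0.4,0,50],[0,0,0,-0.9,0.4,0,50],[0,0,0,-0.9,0.4,0,50],[0,0,0,-0.9,0.4,0,50],[0,0,0,-0.9,0.4,0,50]]}}

```text
t: 28.55
tool_pos: [0.5387, 0.0242, 0.0815]
orientation: [2.353, 2.081, -0.0]
force: [0.9, -0.1, 1.2]
opening: 0.0499
gripper_force: 0.0
```

```bash
python3 pk.py; python3 nav.py 106 -427.5 60 7
```

```text
side [230. 224.] 38 (array([515.4, 208.6]), 88.9, 44.4, 17.56) z 0.021 orange None lamp c [-25.2  31.8]
side [335. 319.] 287 (array([ 591.4, -267.3]), 79.7, 21.5, 89.49) z 0.024 orange [ 0.585 -0.234  0.025] lamp c [ 108.3 -431.3]
top [381. 216.] 140 (array([ 590. , -261.5]), 20.5, 77.6, 2.29) z 0.023 orange [ 0.588 -0.233  0.022] lamp c [ 106.2 -425.7]
top [396. 216.] 140 (array([ 590. , -261.5]), 20.5, 77.6, 2.29) z 0.023 orange [ 0.588 -0.233  0.022] lamp c [ 106.2 -425.7]
top [249. 245.] 206 (array([516.9, 208.4]), 136.5, 109.7, 84.58) z 0.022 orange [0.489 0.214 0.028] lamp c [-23.6  31.8]
top [263. 246.] 120 (array([514.3, 177.7]), 75.0, 104.1, 84.37) z 0.024 orange [0.489 0.214 0.028] lamp c [-22.5   1. ]
t 28.65 lamp mm [  21.2 -149.8] z 123.6 tool-y yaw rel lamp deg -0.17 tilt [ 0.0005 -0.0012] F [-0.9  0.3  1.2] open 50.0 gf 0.0
turn z units -1.2 shift units x,y,z [-11.44, 2.01, 2.55]
```

Request:
{"api": "move_arm", "payload": {"plan": [[0,0,-0.6,0,0,0,50],[0,0,-0.6,0,0,0,50],[0,0,0,-0.9,0.2,0,50],[0,0,0,-0.95,0.2,0,50],[0,0,0,-0.95,0.2,0,50],[0,0,0,-0.95,0.2,0,50],[0,0,0,-0.95,0.2,0,50],[0,0,0,-0.95,0.2,0,50],[0,0,0,-0.95,0.2,0,50],[0,0,0,-0.95,0.2,0,50]]}}

```text
t: 29.65
tool_pos: [0.579, -0.1632, 0.0814]
orientation: [-2.217, -2.225, 0.0]
force: [-0.2, -0.4, -0.4]
opening: 0.0497
gripper_force: 0.0
```

Request:
{"api": "move_arm", "payload": {"plan": [[0,0,0,-0.95,0.2,0,50],[0,0,0,-0.95,0.2,0,50],[0,0,0,-0.95,0,0,50],[0,0,0,-0.95,0,0,50],[0,0,0,0,0,0.85,50],[0,0,0,0,0,0.85,50],[0,0,0,0,0,0.85,50],[0,0,0,0,0,0,50],[0,0,0,0,0,0,50],[0,0,0,0,0,0,50]]}}

```text
t: 30.65
tool_pos: [0.5904, -0.2577, 0.0193]
orientation: [2.216, 2.224, 0.001]
force: [0.4, -0.7, 0.3]
opening: 0.0502
gripper_force: 0.0
```

```bash
python3 pk.py|grep side; python3 nav.py 106.5 -428 18 7
```

```text
side [229. 225.] 41 (array([519.9, 208.6]), 94.3, 44.2, 11.32) z 0.02 orange None lamp c [-20.7  32.3]
side [336. 319.] 261 (array([ 591.1, -266.1]), 21.3, 81.1, 0.87) z 0.024 orange [ 0.594 -0.234  0.024] lamp c [ 107.8 -430.2]
t 30.75 lamp mm [ 106.3 -422. ] z 61.5 tool-y yaw rel lamp deg 7.2 tilt [ 0.0024 -0.0013] F [ 0.6 -0.2  0.5] open 50.1 gf 0.0
turn z units 0.03 shift units x,y,z [-0.24, -0.02, 1.74]
```

Request:
{"api": "move_arm", "payload": {"plan": [[0,0,0,-0.25,0,0.5,50],[0,0,0,0,0,0.6,50],[0,0,0,0,0,0.4,50],[0,0,0,0,0,0.23,50],[0,0,0,0,0,0,40],[0,0,0,0,0,0,20],[0,0,0,0,0,0,15],[0,0,0,0,0,0,15],[0,0,0,0,0,0,15],[0,0,0,0,0,0,15]]}}

```text
t: 31.75
tool_pos: [0.5893, -0.2635, -0.0257]
orientation: [-2.217, -2.225, 0.0]
force: [-0.1, -0.4, -0.6]
opening: 0.0216
gripper_force: 35.0
```

```bash
python3 nav.py 106 -428 128 7
```

```text
t 31.75 lamp mm [ 105.7 -427.8] z 16.3 tool-y yaw rel lamp deg 7.2 tilt [-0.0003  0.0001] F [-0.1 -0.4 -0.6] open 21.6 gf 35.0
turn z units 0.03 shift units x,y,z [-0.01, 0.01, -4.47]
```

Request:
{"api": "move_arm", "payload": {"plan": [[0,0,0,0,0,-0.4,15],[0,0,0,0,0,-0.7,15],[0,0,0,0,0,-0.9,15],[0,0,0,0,0,-0.9,15],[0,0,0,0,0,-0.9,15],[0,0,0.6,0,0,-0.6,15],[0,0,0.6,0,0,0,15],[0,0,0,0.5,-0.1,0,15],[0,0,0,0.8,-0.2,0,15],[0,0,0,0.9,-0.2,0,15]]}}

```text
t: 32.75
tool_pos: [0.5834, -0.2064, 0.0849]
orientation: [-2.352, -2.083, -0.0]
force: [1.4, -0.3, -1.1]
opening: 0.0213
gripper_force: 35.0
```

Request:
{"api": "move_arm", "payload": {"plan": [[0,0,0,0.9,-0.2,0,15],[0,0,0,0.9,-0.2,0,15],[0,0,0,0.9,-0.2,0,15],[0,0,0,0.9,-0.2,0,15],[0,0,0,0.9,-0.2,0,15],[0,0,0,0.9,-0.2,0,15],[0,0,0,0.9,-0.2,0,15],[0,0,0,0.9,-0.2,0,15],[0,0,0,0.9,-0.2,0,15],[0,0,0,0.9,0,0,15]]}}

```text
t: 33.75
tool_pos: [0.5655, 0.0232, 0.0848]
orientation: [-2.35, -2.084, 0.0]
force: [0.8, -0.5, -1.4]
opening: 0.0219
gripper_force: 35.0
```

Request:
{"api": "move_arm", "payload": {"plan": [[0,0,0,0.9,0,0,15],[0,0,0,0.9,0,0,15],[0,0,0,0.9,0,0,15],[0,0,0,0.9,0,0,15],[0,0,0,0.9,0,0,15],[0,0,0,0.9,0,0,15],[0,0,0,0.5,0,0,15],[0,0,0,0,0,0,15],[0,0,0,0,0,0,15],[0,0,0,0,0,0,15]]}}

```text
t: 34.75
tool_pos: [0.5844, 0.1668, 0.0844]
orientation: [2.353, 2.081, -0.001]
force: [0.6, 0.1, -0.4]
opening: 0.0216
gripper_force: 35.0
```

```bash
python3 fit.py;python3 nav.py 47 1 72
```

```text
t 34.75 lamp mm [48.4 -1.3] z 126.4 tool-y yaw rel lamp deg -0.03 tilt [-0.0003 -0.0004] F [ 0.6  0.1 -0.4] open 21.6 gf 35.0
side 57 tool x [-45.8 -44.6  10.8  20.3] y [-9.5  5.9] z [-10.3   9.1]
  walls: x [-91.4  94.8] y top [49.5]
top 31 tool x [-40.6 -40.1 -27.6 -26.9] y [-10.7   9.2] z [-12.8   9.6]
  walls: x [-93.5  84.5] y top [50.4]
t 34.85 lamp mm [48.5 -1.3] z 126.5 tool-y yaw rel lamp deg -0.06 tilt [-0.0001 -0.0002] F [ 0.1  0.2 -1.2] open 22.0 gf 35.0
turn z units -0.01 shift units x,y,z [0.09, -0.06, 2.18]
```

Request:
{"api": "move_arm", "payload": {"plan": [[0,0,0,0.11,-0.06,0.5,15],[0,0,0,0,0,0.8,15],[0,0,0,0,0,0.7,15],[0,0,0,0,0,0.4,15],[0,0,0,0,0,0.4,15],[0,0,0,0,0,0.4,15],[0,0,0,0,0,0.3,15],[0,0,0,0,0,0.3,15],[0,0,0,0,0,0.1,15],[0,0,0,0,0,0,15]]}}

```text
t: 35.85
tool_pos: [0.5832, 0.1707, -0.0134]
orientation: [-2.353, -2.081, 0.001]
force: [-0.0, -0.4, -0.6]
opening: 0.0217
gripper_force: 35.0
```

```bash
python3 nav.py 47 1 24.5
```

```text
t 35.85 lamp mm [46.7  2.4] z 28.6 tool-y yaw rel lamp deg -0.0 tilt [-0.0005 -0.0001] F [-0.  -0.4 -0.6] open 21.7 gf 35.0
turn z units -0.0 shift units x,y,z [-0.06, 0.01, 0.16]
```

Request:
{"api": "move_arm", "payload": {"plan": [[0,0,0,0,0,0.08,15],[0,0,0,0,0,0.06,15],[0,0,0,0,0,0.02,15],[0,0,0,0,0,0,15],[0,0,0,0,0,0,25],[0,0,0,0,0,0,29],[0,0,0,0,0,0,30],[0,0,0,0,0,0,30],[0,0,0,0,0,-0.2,30],[0,0,0,0,0,-0.4,30]]}}

```text
t: 36.85
tool_pos: [0.5826, 0.1705, -0.0024]
orientation: [-2.352, -2.081, 0.002]
force: [0.1, -0.3, -0.3]
opening: 0.0299
gripper_force: 0.0
```

Request:
{"api": "move_arm", "payload": {"plan": [[0,0,0,0,0,-0.8,30],[0,0,0,0,0,-1,30],[0,0,0,0,0,-1,50],[0,0,0,-0.5,-0.5,-0.8,80],[0,0,0,-0.9,-0.6,0,80],[0,0,0,-0.9,-0.6,0,80],[0,0,0,-0.9,-0.6,0,80],[0,0,0,-0.9,-0.6,0,80],[0,0,0,-0.9,-0.6,0,80],[0,0,0,-0.9,0,0,80]]}}

```text
t: 37.85
tool_pos: [0.4773, 0.0345, 0.0887]
orientation: [2.352, 2.082, 0.001]
force: [0.2, 0.6, -0.1]
opening: 0.0797
gripper_force: 0.0
```

```bash
python3 cov.py; python3 pk.py; python3 nav.py -40 -190 85;  python3 -c "
from h import *
c=read_camera('top');save(c,'t5.png',(200,180,360,300),5)"
```

```text
t 37.85 lamp mm [ -41.8 -145.7] z 130.7 tool-y yaw rel lamp deg 0.03 tilt [0.0004 0.0001] F [ 0.2  0.6 -0.1] open 79.7 gf 0.0
side [250. 234.] 1258 mode z 0.045 (array([534.1, 139.6]), 167.3, 188.3, 83.75) lamp [  1.8 -34.4]
side [243. 216.] 248 mode z 0.045 (array([542.3, 218.9]), 11.8, 90.9, 84.5) lamp [ 0.3 45.3]
side [248. 266.] 1603 mode z 0.015 (array([475.5, -11.2]), 109.6, 194.8, 83.02) lamp [ -38.  -191.3]
top [257. 232.] 708 mode z 0.045 (array([535.5, 165.4]), 118.4, 189.0, 83.22) lamp [ 0.1 -8.7]
top [315. 269.] 337 mode z 0.015 (array([415.2,   2.1]), 96.1, 82.3, 88.75) lamp [ -99.4 -185.4]
side [256. 221.] 54 (array([558.8, 209.7]), 82.0, 101.0, 35.62) z 0.022 orange [0.57  0.202 0.023] lamp c [17.8 38.2]
side [233. 223.] 49 (array([538.6, 227.2]), 82.0, 112.8, 67.9) z 0.023 orange [0.57  0.202 0.023] lamp c [-4.4 53.1]
top [253. 217.] 268 (array([557.6, 202.4]), 137.4, 121.5, 83.32) z 0.023 orange [0.578 0.204 0.023] lamp c [17.5 30.8]
top [266. 219.] 172 (array([550.8, 138.3]), 145.1, 120.4, 83.46) z 0.023 orange [0.582 0.204 0.022] lamp c [ 18.5 -33.7]
top [248. 245.] 243 (array([515.7, 200.2]), 156.7, 110.0, 88.19) z 0.022 orange [0.492 0.213 0.026] lamp c [-23.8  23.5]
top [263. 246.] 157 (array([513.6, 144. ]), 144.0, 109.7, 82.02) z 0.024 orange [0.49  0.215 0.027] lamp c [-19.1 -32.6]
t 38.05 lamp mm [ -40.  -145.1] z 130.9 tool-y yaw rel lamp deg -0.09 tilt [0.0016 0.0003] F [-1.2  0.1 -0.8] open 80.1 gf 0.0
turn z units -0.01 shift units x,y,z [-1.8, -0.0, 1.84]
```

View pics/t5.png

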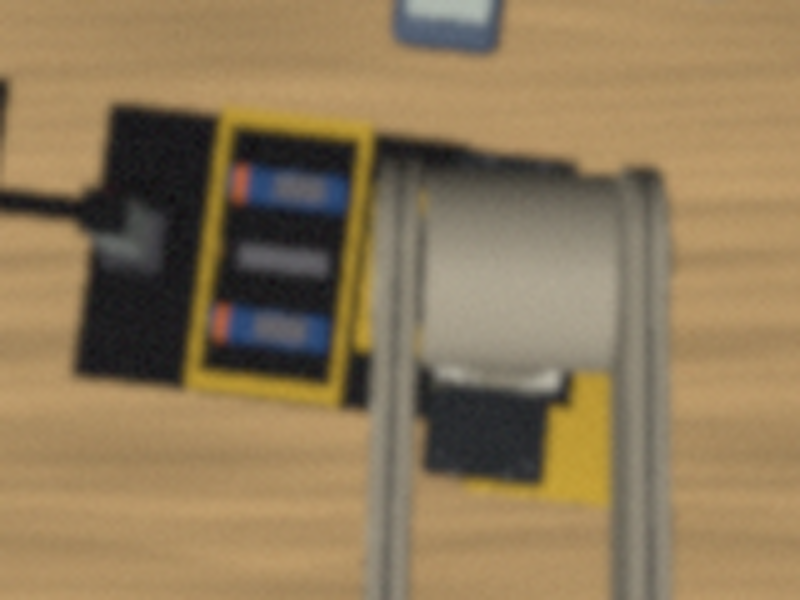

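The top view shows both packs in the outer bays at (290,187) and (272,328), with their orange ends to the mast. I will check that they lie flat and then fetch the cover.

```bash
python3 - <<'E'
from loc import *; from nav import *
for n in('top','side'):
    W=cloud(read_camera(n)); l=tol(W)*1000
    for bx in(-47,0,47):
        print(n,bx,[(int(y),np.round(np.nanmedian(W[(abs(l[...,0]-bx)<8)&(abs(l[...,1]-y)<8)][:,2])*1000,1)) for y in(-32,-16,0,16,32)])
E
python3 nav.py -39.5 -189.8 60
```

```text
top -47 [(-32, np.float64(28.6)), (-16, np.float64(31.5)), (0, np.float64(32.1)), (16, np.float64(30.1)), (32, np.float64(31.6))]
top 0 [(-32, np.float64(12.4)), (-16, np.float64(8.8)), (0, np.float64(8.4)), (16, np.float64(11.0)), (32, np.float64(10.6))]
top 47 [(-32, np.float64(29.6)), (-16, np.float64(31.6)), (0, np.float64(30.9)), (16, np.float64(30.9)), (32, np.float64(30.7))]
side -47 [(-32, np.float64(nan)), (-16, np.float64(32.3)), (0, np.float64(33.0)), (16, np.float64(33.0)), (32, np.float64(32.3))]
side 0 [(-32, np.float64(nan)), (-16, np.float64(nan)), (0, np.float64(nan)), (16, np.float64(11.4)), (32, np.float64(12.4))]
side 47 [(-32, np.float64(35.4)), (-16, np.float64(32.7)), (0, np.float64(nan)), (16, np.float64(32.6)), (32, np.float64(32.7))]
t 38.2 lamp mm [ -40.3 -144.3] z 130.3 tool-y yaw rel lamp deg 0.03 tilt [0.0005 0.0002] F [ 1.3 -0.2 -0.6] open 79.7 gf 0.0
turn z units 0.01 shift units x,y,z [-1.82, 0.03, 2.81]
  return np.nanmean(a, axis, out=out, keepdims=keepdims)
```

Request:
{"api": "move_arm", "payload": {"plan": [[0,0,0,-0.9,0,0,80],[0,0,0,-0.9,0,0.4,80],[0,0,0,0,0,0.8,80],[0,0,0,0,0,0.8,80],[0,0,0,0,0,0.6,80],[0,0,0,0,0,0.3,80],[0,0,0,0,0,0,80],[0,0,0,0,0,0,80],[0,0,0,0,0,0,80],[0,0,0,0,0,0,80]]}}

```text
t: 39.2
tool_pos: [0.4739, -0.0097, 0.0164]
orientation: [2.352, 2.081, 0.002]
force: [-0.2, -0.8, 0.6]
opening: 0.08
gripper_force: 0.0
```

```bash
python3 nav.py -39.5 -189.8 37
```

```text
t 39.2 lamp mm [ -39.8 -190. ] z 58.4 tool-y yaw rel lamp deg 0.0 tilt [ 0.0016 -0.0002] F [-0.2 -0.8  0.6] open 80.0 gf 0.0
turn z units 0.0 shift units x,y,z [0.01, 0.01, 0.86]
```

Both packs lie flat with their tops at about 31 mm. Next I grip the cover and carry it back.

Request:
{"api": "move_arm", "payload": {"plan": [[0,0,0,0,0,0.5,80],[0,0,0,0,0,0.36,80],[0,0,0,0,0,0,80],[0,0,0,0,0,0,45],[0,0,0,0,0,0,34],[0,0,0,0,0,0,34],[0,0,0,0,0,0,34],[0,0,0,0,0,0,34],[0,0,0,0,0,-0.2,34],[0,0,0,0,0,-0.4,34]]}}

```text
t: 40.2
tool_pos: [0.4719, -0.0096, 0.0085]
orientation: [-2.352, -2.08, 0.002]
force: [0.1, -0.1, -2.2]
opening: 0.0372
gripper_force: 35.0
```

Request:
{"api": "move_arm", "payload": {"plan": [[0,0,0,0,0,-0.6,34],[0,0,0,0,0,-0.8,34],[0,0,0,0,0,-0.8,34],[0,0,0,0,0,-0.8,34],[0,0,0,0,0,-0.6,34],[0,0,0,0,0,0,34],[0,0,0,0,0,0,34],[0,0,0,0,0,0,34],[0,0,0,0,0,0,34],[0,0,0,0,0,0,34]]}}

```text
t: 41.2
tool_pos: [0.4724, -0.0096, 0.0981]
orientation: [-2.352, -2.081, 0.002]
force: [0.3, -0.1, -2.7]
opening: 0.0367
gripper_force: 35.0
```

```bash
python3 cov.py; python3 nav.py 0 0 140
```

```text
t 41.2 lamp mm [ -41.2 -190.1] z 140.1 tool-y yaw rel lamp deg -0.01 tilt [-0.0016  0.0002] F [ 0.3 -0.1 -2.7] open 36.7 gf 35.0
side [247. 233.] 2132 mode z 0.12 (array([473.8, -12.3]), 107.9, 195.1, 83.62) lamp [ -39.5 -192.6]
top [266. 232.] 1030 mode z 0.045 (array([532.8, 143.2]), 163.5, 189.0, 82.97) lamp [  0.1 -31. ]
top [313. 265.] 81 mode z 0.12 (array([420.4,  -9.4]), 31.2, 15.5, 89.62) lamp [ -92.9 -196.2]
top [319. 273.] 125 mode z 0.12 (array([387.7, -23.4]), 50.8, 102.9, 30.06) lamp [-123.6 -214.1]
t 41.3 lamp mm [ -41.  -190.1] z 140.4 tool-y yaw rel lamp deg -0.01 tilt [-0.001   0.0001] F [ 0.2 -0.  -1.7] open 36.8 gf 35.0
turn z units -0.0 shift units x,y,z [7.6, 1.64, 0.01]
```

Request:
{"api": "move_arm", "payload": {"plan": [[0,0,0,0.5,0.1,0,34],[0,0,0,0.8,0.2,0,34],[0,0,0,0.8,0.2,0,34],[0,0,0,0.9,0.2,0,34],[0,0,0,0.9,0.2,0,34],[0,0,0,0.9,0.2,0,34],[0,0,0,0.9,0.2,0,34],[0,0,0,0.9,0.2,0,34],[0,0,0,0.7,0.14,0,34],[0,0,0,0.3,0,0,34]]}}

```text
t: 42.3
tool_pos: [0.5372, 0.1759, 0.0988]
orientation: [-2.351, -2.083, -0.0]
force: [-0.4, -1.1, -2.1]
opening: 0.0368
gripper_force: 35.0
```

Request:
{"api": "move_arm", "payload": {"plan": [[0,0,0,0,0,0,34],[0,0,0,0,0,0.4,34],[0,0,0,0,0,0.6,34],[0,0,0,0,0,0.4,34],[0,0,0,0,0,0.2,34],[0,0,0,0,0,0,34],[0,0,0,0,0,0,34],[0,0,0,0,0,0,34],[0,0,0,0,0,0,34],[0,0,0,0,0,0,34]]}}

```text
t: 43.3
tool_pos: [0.5373, 0.174, 0.0595]
orientation: [2.353, 2.081, 0.001]
force: [0.7, -0.1, -1.1]
opening: 0.037
gripper_force: 35.0
```

```bash
python3 cov.py|grep -v top; python3 nav.py 0.5 0.2 70
```

```text
t 43.3 lamp mm [0.8 0.1] z 101.5 tool-y yaw rel lamp deg -0.0 tilt [0.0009 0.0002] F [ 0.7 -0.1 -1.1] open 37.0 gf 35.0
side [248. 224.] 2240 mode z 0.08 (array([537.9, 170.6]), 109.6, 194.2, 83.7) lamp [ 1.8 -3.2]
t 43.4 lamp mm [0.6 0. ] z 101.3 tool-y yaw rel lamp deg -0.0 tilt [0.0005 0.0001] F [-0.5  0.8 -1.9] open 37.2 gf 35.0
turn z units -0.0 shift units x,y,z [0.01, -0.01, 1.25]
```

Request:
{"api": "move_arm", "payload": {"plan": [[0,0,0,0,-0.02,0.2,34],[0,0,0,0,0,0.2,34],[0,0,0,0,0,0.2,34],[0,0,0,0,0,0.2,34],[0,0,0,0,0,0.15,34],[0,0,0,0,0,0.1,34],[0,0,0,0,0,0.1,34],[0,0,0,0,0,0.05,34],[0,0,0,0,0,0,34],[0,0,0,0,0,0,34]]}}

```text
t: 44.4
tool_pos: [0.5366, 0.1739, 0.0291]
orientation: [2.353, 2.081, 0.0]
force: [0.2, -0.3, -1.3]
opening: 0.0369
gripper_force: 35.0
```

```bash
python3 cov.py|grep -v top; python3 nav.py 0.5 0.2 70
```

```text
t 44.4 lamp mm [ 0.1 -0. ] z 71.1 tool-y yaw rel lamp deg -0.01 tilt [0.0003 0.    ] F [ 0.2 -0.3 -1.3] open 36.9 gf 35.0
side [248. 228.] 1952 mode z 0.05 (array([533.1, 141.2]), 170.3, 194.9, 81.71) lamp [  0.6 -33. ]
t 44.5 lamp mm [ 0.1 -0. ] z 71.2 tool-y yaw rel lamp deg -0.01 tilt [0.0004 0.0001] F [-0.1  0.3 -2.2] open 37.0 gf 35.0
turn z units -0.0 shift units x,y,z [0.01, 0.02, 0.05]
```

Request:
{"api": "move_arm", "payload": {"plan": [[0,0,0,0,0,0.05,34],[0,0,0,0,0,0.05,34],[0,0,0,0,0,0.03,34],[0,0,0,0,0,0,34],[0,0,0,0,0,0,34],[0,0,0,0,0,0,34],[0,0,0,0,0,0,34],[0,0,0,0,0,0,34],[0,0,0,0,0,0,34],[0,0,0,0,0,0,34]]}}

```text
t: 45.5
tool_pos: [0.5367, 0.174, 0.0274]
orientation: [2.353, 2.081, 0.001]
force: [-6.4, -1.5, 12.8]
opening: 0.0369
gripper_force: 35.0
```

```bash
python3 nav.py 0.5 0.2 70
```

```text
t 45.5 lamp mm [0.2 0.1] z 69.4 tool-y yaw rel lamp deg -0.0 tilt [0.0006 0.0001] F [-6.4 -1.5 12.8] open 36.9 gf 35.0
turn z units -0.0 shift units x,y,z [0.01, 0.01, -0.02]
```

Request:
{"api": "move_arm", "payload": {"plan": [[0,0,0,0,0,0,45],[0,0,0,0,0,0,60],[0,0,0,0,0,0,80],[0,0,0,0,0,0,80],[0,0,0,0,0,-0.5,80],[0,0,0,0,0,-1,80],[0,0,0,0,0,-1,80],[0,0,0,0,0,-1,80],[0,0,0,0,0,-1,80],[0,0,0,0,0,-1,80]]}}

```text
t: 46.5
tool_pos: [0.5364, 0.174, 0.1651]
orientation: [2.353, 2.081, 0.001]
force: [0.7, 0.9, 1.4]
opening: 0.0799
gripper_force: 0.0
```

Request:
{"api": "move_arm", "payload": {"plan": [[0,0,0,0,0,-1,80],[0,0,0,0,0,-1,80],[0,0,0,0,0,-0.5,80],[0,0,0,0,0,0,80],[0,0,0,0,0,0,60],[0,0,0,0,0,0,60],[0,0,0,0,0,0,60],[0,0,0,0,0,0,60],[0,0,0,0,0,0,60],[0,0,0,0,0,0,60]]}}

```text
t: 47.5
tool_pos: [0.5363, 0.1739, 0.2254]
orientation: [-2.353, -2.081, 0.0]
force: [0.4, -0.6, -0.6]
opening: 0.06
gripper_force: 0.0
```

```bash
cat > chk.py <<'E'
from loc import *; from nav import *
c=read_camera('side'); W=cloud(c); l=tol(W)*1000; hsv=cv2.cvtColor(c['frame'],cv2.COLOR_RGB2HSV); z=W[...,2]*1000
yel=(hsv[...,0]>18)&(hsv[...,0]<34)&(hsv[...,1]>130)
print('plate z',[(x,y,np.nanmedian(z[yel&(abs(l[...,0]-x)<12)&(abs(l[...,1]-y)<12)]).round(1)) for x in(-80,0,80) for y in(-35,30)])
m=(abs(l[...,0])<45)&(abs(l[...,1])<22)&(z>58)&(z<85)
for q,ce in comps(c,m,4): print('tab',q.sum(),np.percentile(l[q][:,0],[3,97]).round(1))
m=(abs(l[...,0])<40)&(abs(l[...,1]-100)<20)&(z>100)&(z<300); print('mast top',np.percentile(z[m],[90,99]).round(1))
E
python3 chk.py; python3 tog.py; python3 nav.py 0 100 190
```

```text
plate z [(-80, -35, np.float64(52.7)), (-80, 30, np.float64(52.6)), (0, -35, np.float64(53.5)), (0, 30, np.float64(53.0)), (80, -35, np.float64(52.5)), (80, 30, np.float64(53.0))]
tab 22 [22.5 28.5]
tab 24 [-23.6 -17.9]
mast top [175.  176.9]
top red 20 [-12.6 -86.4]
side red 20 [-11.1 -91.7]
t 47.65 lamp mm [-0.1 -0.1] z 267.7 tool-y yaw rel lamp deg -0.01 tilt [-0. -0.] F [ 0.7 -0.1 -0.4] open 60.0 gf 0.0
turn z units -0.0 shift units x,y,z [4.0, 0.0, 3.11]
```

The cover sits flat with its tabs 52 mm apart, so it is clipped. Next is the mast.

Request:
{"api": "move_arm", "payload": {"plan": [[0,0,0,1,0,0,60],[0,0,0,1,0,0,60],[0,0,0,1,0,0,60],[0,0,0,1,0,0,60],[0,0,0,0,0,0.8,60],[0,0,0,0,0,0.9,60],[0,0,0,0,0,0.9,60],[0,0,0,0,0,0.9,60],[0,0,0,0,0,0.6,60],[0,0,0,0,0,0.4,60]]}}

```text
t: 48.65
tool_pos: [0.548, 0.2729, 0.1117]
orientation: [-2.353, -2.081, 0.002]
force: [-0.5, -0.3, 0.7]
opening: 0.0601
gripper_force: 0.0
```

```bash
python3 nav.py 0 100 148; python3 tips.py; python3 - <<'E'
from loc import *; from nav import *
c=read_camera('side'); W=cloud(c); l=tol(W)*1000; z=W[...,2]*1000
m=(abs(l[...,0])<22)&(abs(l[...,1]-100)<40)&(z>70)&(z<130); print('tube', m.sum(),np.percentile(l[m],[5,50,95],axis=0).round(1))
save(c,'m1.png',(190,110,310,230),5)
E
```

```text
t 48.65 lamp mm [-0.6 99.6] z 153.7 tool-y yaw rel lamp deg -0.01 tilt [-0.0015 -0.0006] F [-0.5 -0.3  0.7] open 60.1 gf 0.0
turn z units -0.0 shift units x,y,z [0.02, 0.02, 0.23]
t 48.65 lamp mm [-0.6 99.6] z 153.7 tool-y yaw rel lamp deg -0.01 tilt [-0.0015 -0.0006] F [-0.5 -0.3  0.7] open 60.1 gf 0.0
1 138 z hist [ 3  3  0  3 11 11 11 10 12 10  9 11 10  8 10  8  7  1  0  0  0]
 y range [32.2 48.1] x med -8.7 z max pct [ 1.6  8.7 12.5]
-1 119 z hist [ 0  0  0  0  9 13  8 10  9 11  8 11  9 11  8  6  6  0  0  0  0]
 y range [-45.8 -29.4] x med -9.1 z max pct [-0.2  6.5 10.9]
tube 150 [[-1.070e+01  8.250e+01]
 [-1.000e-01  8.620e+01]
 [ 1.310e+01  1.028e+02]]
```

View pics/m1.png

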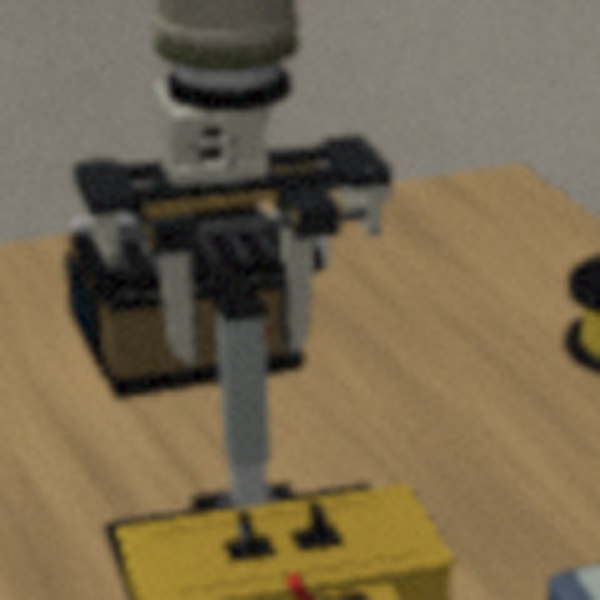

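The gripper straddles the tube with its fingers at (185,330) and (295,330), at button height. I will pinch and raise to the middle hole.

Request:
{"api": "move_arm", "payload": {"plan": [[0,0,0,0,0,0.22,60],[0,0,0,0,0,0,50],[0,0,0,0,0,0,30],[0,0,0,0,0,0,20],[0,0,0,0,0,0,20],[0,0,0,0,0,0,20],[0,0,0,0,0,0,20],[0,0,0,0,0,0,20],[0,0,0,0,0,0,20],[0,0,0,0,0,0,20]], "force": 45}}

```text
t: 49.75
tool_pos: [0.549, 0.2733, 0.1079]
orientation: [2.353, 2.081, 0.001]
force: [3.5, 1.4, -1.4]
opening: 0.0256
gripper_force: 45.0
```

```bash
python3 nav.py 0 100 178
```

```text
t 49.75 lamp mm [  0.3 100.1] z 149.9 tool-y yaw rel lamp deg -0.01 tilt [0.0009 0.0003] F [ 3.5  1.4 -1.4] open 25.6 gf 45.0
turn z units -0.0 shift units x,y,z [-0.0, -0.01, -1.12]
```

Request:
{"api": "move_arm", "payload": {"plan": [[0,0,0,0,0,-0.15,20],[0,0,0,0,0,-0.2,20],[0,0,0,0,0,-0.2,20],[0,0,0,0,0,-0.2,20],[0,0,0,0,0,-0.15,20],[0,0,0,0,0,-0.12,20],[0,0,0,0,0,-0.08,20],[0,0,0,0,0,-0.08,20],[0,0,0,0,0,-0.02,20],[0,0,0,0,0,0,20]]}}

```text
t: 50.75
tool_pos: [0.549, 0.2733, 0.1375]
orientation: [2.353, 2.081, 0.001]
force: [6.0, 2.2, -3.3]
opening: 0.0255
gripper_force: 45.0
```

```bash
cat > mt.py <<'E'
from loc import *; from nav import *
def mt():
    where()
    for n in('side','top'):
        c=read_camera(n); W=cloud(c); l=tol(W)*1000; z=W[...,2]*1000
        m=(abs(l[...,0])<70)&(abs(l[...,1]-206)<32)&(z>100)&(z<300); print(n,'panel z',m.sum(),np.nanmedian(z[m]).round(1))
        hsv=cv2.cvtColor(c['frame'],cv2.COLOR_RGB2HSV)
        r=((hsv[...,0]<6)|(hsv[...,0]>172))&(hsv[...,1]>110)&(abs(l[...,0])<35)&(abs(l[...,1]-100)<25)&(z>110)
        print(' red btn',r.sum(),(l[r].mean(0).round(1),z[r].mean().round(1)) if r.any() else '')
mt()
E
python3 mt.py
```

```text
t 50.75 lamp mm [  0.3 100.1] z 179.5 tool-y yaw rel lamp deg -0.01 tilt [0.0006 0.0003] F [ 6.   2.2 -3.3] open 25.5 gf 45.0
side panel z 140 201.2
 red btn 0 
top panel z 68 199.2
 red btn 0
```

Request:
{"api": "move_arm", "payload": {"plan": [[0,0,0,0,0,-0.03,20],[0,0,0,0,0,-0.03,20],[0,0,0,0,0,-0.03,20],[0,0,0,0,0,0,20],[0,0,0,0,0,0,20],[0,0,0,0,0,0,20],[0,0,0,0,0,0,20],[0,0,0,0,0,0,20],[0,0,0,0,0,0,20],[0,0,0,0,0,0,20]]}}

```text
t: 51.85
tool_pos: [0.549, 0.2732, 0.1393]
orientation: [2.353, 2.081, 0.001]
force: [6.4, 2.5, -5.3]
opening: 0.0257
gripper_force: 45.0
```

```bash
python3 mt.py
```

```text
t 51.85 lamp mm [  0.3 100. ] z 181.3 tool-y yaw rel lamp deg -0.01 tilt [0.0005 0.0001] F [ 6.4  2.5 -5.3] open 25.7 gf 45.0
side panel z 144 202.7
 red btn 0 
top panel z 67 201.3
 red btn 0
```

Request:
{"api": "move_arm", "payload": {"plan": [[0,0,0,0,0,0,40],[0,0,0,0,0,0,60],[0,0,0,0,0,0,60],[0,0,0,0,0,0,60],[0,0,0,0,0,0,60],[0,0,0,0,0,0,60],[0,0,0,0,0,0,60],[0,0,0,0,0,0,60],[0,0,0,0,0,0,60],[0,0,0,0,0,0,60]]}}

```text
t: 52.95
tool_pos: [0.5486, 0.2732, 0.14]
orientation: [2.353, 2.082, 0.0]
force: [0.5, 0.1, 0.2]
opening: 0.0601
gripper_force: 0.0
```

```bash
python3 mt.py; python3 -c "
from h import *
c=read_camera('side');save(c,'m2.png',(210,130,270,200),8)"
```

```text
t 52.95 lamp mm [-0.  99.9] z 182.0 tool-y yaw rel lamp deg -0.01 tilt [0. 0.] F [0.5 0.1 0.2] open 60.1 gf 0.0
side panel z 168 202.9
 red btn 0 
top panel z 67 200.4
 red btn 0
```

View pics/m2.png

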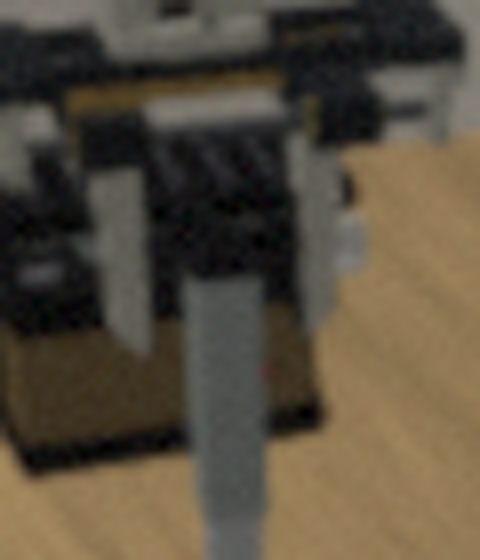

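A faint red spot at (267,368) beside the tube shows that the button has popped out at the middle hole. I will repeat this for the lowest hole.

Request:
{"api": "move_arm", "payload": {"plan": [[0,0,0,0,0,0.5,60],[0,0,0,0,0,0.5,60],[0,0,0,0,0,0.34,60],[0,0,0,0,0,0,50],[0,0,0,0,0,0,30],[0,0,0,0,0,0,20],[0,0,0,0,0,0,20],[0,0,0,0,0,0,20],[0,0,0,0,0,0,20],[0,0,0,0,0,0,20]]}}

```text
t: 54.1
tool_pos: [0.5491, 0.2733, 0.107]
orientation: [2.353, 2.081, 0.002]
force: [3.6, -0.4, 0.9]
opening: 0.026
gripper_force: 45.0
```

```bash
python3 mt.py
```

```text
t 54.1 lamp mm [  0.4 100.1] z 149.0 tool-y yaw rel lamp deg -0.01 tilt [0.001  0.0004] F [ 3.6 -0.4  0.9] open 26.0 gf 45.0
side panel z 32 202.1
 red btn 0 
top panel z 79 201.5
 red btn 0
```

Request:
{"api": "move_arm", "payload": {"plan": [[0,0,0,0,0,-0.15,20],[0,0,0,0,0,-0.2,20],[0,0,0,0,0,-0.2,20],[0,0,0,0,0,-0.2,20],[0,0,0,0,0,-0.15,20],[0,0,0,0,0,-0.12,20],[0,0,0,0,0,-0.08,20],[0,0,0,0,0,-0.08,20],[0,0,0,0,0,-0.03,20],[0,0,0,0,0,-0.02,20]]}}

```text
t: 55.2
tool_pos: [0.549, 0.2733, 0.1365]
orientation: [2.353, 2.081, 0.001]
force: [6.9, 2.7, -6.3]
opening: 0.0258
gripper_force: 45.0
```

Request:
{"api": "move_arm", "payload": {"plan": [[0,0,0,0,0,-0.02,20],[0,0,0,0,0,-0.02,20],[0,0,0,0,0,0,20],[0,0,0,0,0,0,20],[0,0,0,0,0,0,20],[0,0,0,0,0,0,20],[0,0,0,0,0,0,20],[0,0,0,0,0,0,20],[0,0,0,0,0,0,20],[0,0,0,0,0,0,20]]}}

```text
t: 56.2
tool_pos: [0.549, 0.2733, 0.1374]
orientation: [2.353, 2.081, 0.001]
force: [5.4, 1.1, -5.1]
opening: 0.0258
gripper_force: 45.0
```

```bash
python3 mt.py
```

```text
t 56.2 lamp mm [  0.3 100.1] z 179.4 tool-y yaw rel lamp deg -0.01 tilt [0.0005 0.0002] F [ 5.4  1.1 -5.1] open 25.8 gf 45.0
side panel z 43 232.6
 red btn 1 (array([15.3, 86.5]), np.float64(157.2))
top panel z 75 231.9
 red btn 0
```

Request:
{"api": "move_arm", "payload": {"plan": [[0,0,0,0,0,0,40],[0,0,0,0,0,0,60],[0,0,0,0,0,0,60],[0,0,0,0,0,0,60],[0,0,0,0,0,-0.5,60],[0,0,0,0,0,-1,60],[0,0,0,0,0,-1,60],[0,0,0,0,0,-1,60],[0,0,0,0,0,-1,60],[0,0,0,0,0,-0.5,60]]}}

```text
t: 57.3
tool_pos: [0.5496, 0.2736, 0.2673]
orientation: [2.352, 2.081, 0.007]
force: [-0.3, 0.7, 0.4]
opening: 0.0602
gripper_force: 0.0
```

```bash
python3 mt.py; python3 nav.py -8 -84 70; python3 -c "
from h import *
c=read_camera('side');save(c,'m3.png',(200,120,280,200),7)"
```

```text
t 57.3 lamp mm [  0.9 100.4] z 309.3 tool-y yaw rel lamp deg -0.01 tilt [0.0043 0.0017] F [-0.3  0.7  0.4] open 60.2 gf 0.0
side panel z 282 233.1
 red btn 2 (array([-22.9,  81.9]), np.float64(457.6))
top panel z 245 231.4
 red btn 0 
t 57.4 lamp mm [  1.1 100.5] z 308.4 tool-y yaw rel lamp deg -0.01 tilt [0.0045 0.0018] F [0.9 1.2 0.8] open 60.3 gf 0.0
turn z units -0.0 shift units x,y,z [-7.38, -0.36, 9.54]
```

View pics/m3.png

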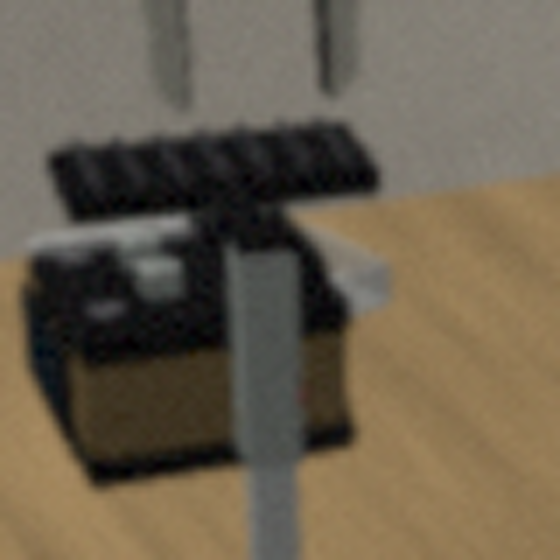

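The released tube stays at its highest setting, with the panel about 61 mm above its start and a red spot at (305,395). The last step is to switch the light on.

Request:
{"api": "move_arm", "payload": {"plan": [[0,0,0,-0.95,-0.36,0,60],[0,0,0,-0.95,0,0,60],[0,0,0,-0.95,0,0,60],[0,0,0,-0.95,0,0,60],[0,0,0,-0.95,0,0,60],[0,0,0,-0.95,0,0.5,60],[0,0,0,-0.95,0,0.5,60],[0,0,0,-0.73,0,1,60],[0,0,0,0,0,1,60],[0,0,0,0,0,1,60]]}}

```text
t: 58.45
tool_pos: [0.5159, 0.0903, 0.1603]
orientation: [-2.353, -2.079, 0.003]
force: [0.1, 0.5, -0.0]
opening: 0.0602
gripper_force: 0.0
```

Request:
{"api": "move_arm", "payload": {"plan": [[0,0,0,0,0,1,60],[0,0,0,0,0,1,60],[0,0,0,0,0,1,60],[0,0,0,0,0,1,60],[0,0,0,0,0,0.7,60],[0,0,0,0,0,0.5,60],[0,0,0,0,0,0,60],[0,0,0,0,0,0,60],[0,0,0,0,0,0,60],[0,0,0,0,0,0,60]]}}

```text
t: 59.45
tool_pos: [0.5182, 0.0912, 0.0344]
orientation: [2.352, 2.081, 0.003]
force: [-0.3, -0.0, 0.0]
opening: 0.0601
gripper_force: 0.0
```

```bash
python3 nav.py 36 -84 70;python3 tog.py
```

```text
t 59.45 lamp mm [ -8.1 -84.4] z 76.4 tool-y yaw rel lamp deg -0.0 tilt [0.0021 0.0002] F [-0.3 -0.   0. ] open 60.1 gf 0.0
turn z units -0.0 shift units x,y,z [0.01, 1.76, 0.26]
top red 0 
side red 21 [-11.  -91.3]
```

Request:
{"api": "move_arm", "payload": {"plan": [[0,0,0,0,0,0.2,60],[0,0,0,0,0.4,0,60],[0,0,0,0,0.4,0,60],[0,0,0,0,0.3,0,60],[0,0,0,0,0.3,0,60],[0,0,0,0,0.3,0,60],[0,0,0,0,0.1,0,60],[0,0,0,0,0,0,60],[0,0,0,0,-0.5,0,60],[0,0,0,0,-0.3,0,60]]}}

```text
t: 60.55
tool_pos: [0.5419, 0.0881, 0.028]
orientation: [-2.353, -2.082, 0.0]
force: [-0.1, 0.7, -0.2]
opening: 0.0601
gripper_force: 0.0
```

Request:
{"api": "move_arm", "payload": {"plan": [[0,0,0,0,0,-0.5,60],[0,0,0,0,0,-1,60],[0,0,0,0,0,-1,60],[0,0,0,0,0,-1,60],[0,0,0,-0.6,-0.6,-0.5,60],[0,0,0,-0.9,-0.6,0,60],[0,0,0,-0.9,-0.6,0,60],[0,0,0,-0.9,-0.6,0,60],[0,0,0,-0.9,-0.6,0,60],[0,0,0,-0.5,0,0,60]]}}

```text
t: 61.55
tool_pos: [0.4529, -0.0207, 0.1294]
orientation: [2.353, 2.08, 0.001]
force: [0.4, 0.0, -0.5]
opening: 0.0602
gripper_force: 0.0
```

```bash
python3 tog.py; python3 mt.py; python3 chk.py;  python3 -c "
from h import *
c=read_camera('side');save(c,'f.png',(170,120,430,300),3)"
```

```text
top red 35 [ 10.  -83.7]
side red 24 [  9.6 -88.9]
t 61.65 lamp mm [ -57.9 -203.3] z 171.4 tool-y yaw rel lamp deg -0.13 tilt [ 0.0025 -0.0006] F [ 0.5 -0.   0.3] open 60.0 gf 0.0
side panel z 82 232.8
 red btn 0 
top panel z 1036 231.3
 red btn 0 
plate z [(-80, -35, np.float64(52.6)), (-80, 30, np.float64(52.4)), (0, -35, np.float64(53.7)), (0, 30, np.float64(52.9)), (80, -35, np.float64(53.1)), (80, 30, np.float64(53.0))]
tab 26 [-24.2 -17.4]
mast top [103.1 103.4]
```

View pics/f.png

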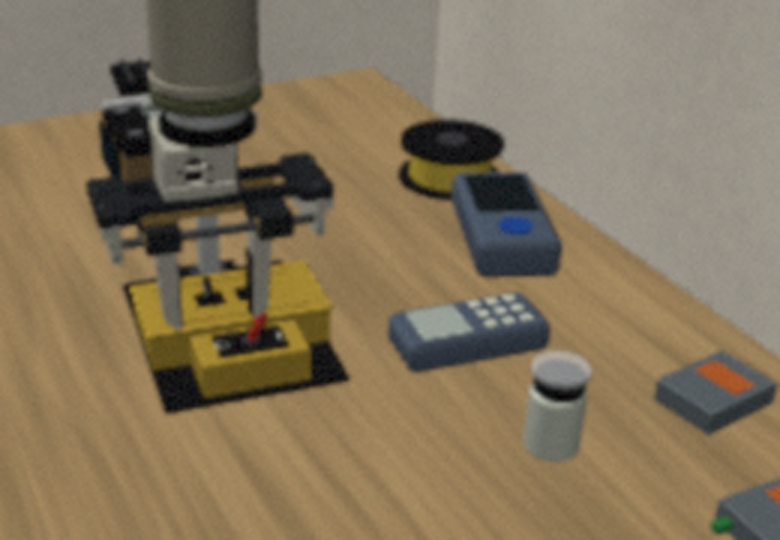

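The toggle at (258,328) leans to the bar, so the light is on. The cover sits flat, the head stays at its highest setting, the other equipment is where it was, and the gripper touches nothing.

```bash
python3 -c "
from h import *
print(close_job())"
```

```text
the job is handed in; nothing more can be done
None
```

The job is handed in: both packs on the bench are flat in their own bays with the contacts to the mast, the cover is clipped on, the mast is locked at its lowest hole and the light is switched back on; the reported tool height was about 42 mm off and was corrected from the depth images.

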